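# Check a press return spring on the bench tester and put it in its nest

## Task

Take the return spring from its sloping rack and stand it upright in the middle of the tester plate, blue cup down, and let go of it. Then press its brass cap straight down until the top of the cap is level with the red pointer, keep it there for about a second, and let it spring back. Finally take the spring again and stand it, cap up, fully down in the round nest that fits it; leave the pointer's setting, the jars, tools and other things on the bench as they are.

Things in the scene. Friction and masses are not known exactly. Their poses are not given: they have to be found in the camera images.
- spring_centre (a point): Centre, half-way up, of the spring unit: a spring between two end cups, round, 38 mm in diameter, 110 mm tall, 0.31 kg. Its z axis runs along it from its foot to its brass cap. From the foot: solid blue lower cup 64 mm long (in the rack, grip it here, best about 60 mm from the foot, so that the cap clears the gripper when it is stood up), 28 mm of bare steel coil, then the brass cap, 18 mm long and flat on top. It starts lying back in the rack, 45 degrees from upright.
- spring_foot (a point): Centre of the flat underside of the spring unit's blue cup, 55 mm below its centre; z as spring_centre.
- cap_top (a point): Centre of the flat top of the brass cap, 110 mm above the foot when not pressed.
- cap (a joint): How far the cap is pressed down towards the foot: 0 free, 0.027 m at its stop. The spring pushes back with about 4.3 N at first and 14 N at 20 mm (480 N/m); it springs back by itself.
- rack: Wooden rack holding the spring unit at the start; origin on the bench, 84 mm wide. The unit leans in it at 45 degrees in the rack's x-z plane: foot at x = -44 mm, y = 0, 30 mm above the bench, cap up and towards the rack's +x. A narrow slat lies under it; low cheeks hold its lowest 13 mm and a brass fork its cap; between these both its sides are free for fingers, and it lifts straight up and out.
- plate (a point): Centre of the tester's plate, on its upper face, 22 mm above the bench: steel disc 72 mm in diameter with a black ring round the place for the spring. The tester's green base reaches from 55 mm behind to 95 mm ahead of it along this point's x, 46 mm to each side; a post 16 mm wide stands 61 to 75 mm ahead (+x), its top 142 mm above the bench.
- mark_tip (a point): Middle of the tip of the red pointer on the tester's post, the reference mark: 8 mm thick up and down, 10 mm wide, its tip 26 mm from the plate's centre towards the post. Its height is the length that the loaded spring unit is compared with (90 to 100 mm above the plate).
- mark (a joint): Height setting of the red pointer: its middle is 90 mm plus this value (m) above the plate. Stiff; not to be changed.
- nest_mouth (a point): Centre of the mouth of the round nest that fits the spring unit: wooden block 76 x 76 mm, 30 mm tall, with a round pocket 44 mm in diameter (48 mm across the chamfer at the top) and 18 mm deep with a flat floor.
- nest_small: Another wooden block, 76 x 76 x 30 mm, with a small round pocket of 24 mm: too small for the unit; origin under its centre.
- nest_slot: Another wooden block, 76 x 76 x 30 mm, with a slot that holds a steel block standing 14 mm above it; origin under its centre.
- jar_clear: Bystander: clear glass jar with white cap, 52 mm diameter, 58 mm tall; origin at the centre of its underside.
- jar_amber: Bystander: amber glass jar with black cap, 48 mm diameter, 62 mm tall; origin at the centre of its underside.
- tin: Bystander: flat round aluminium tin, 52 mm diameter, 26 mm tall; origin at the centre of its underside.
- weight: Bystander: brass knob-topped weight, 48 mm diameter, 58 mm tall; origin at the centre of its underside.
- hammer: Bystander: hammer lying on the bench, 240 mm long, along its x axis, head at +x; origin on its axis.
- screwdriver: Bystander: screwdriver lying on the bench, 190 mm long, along its x axis, blade at +x; origin on its axis.
Not all that is in view belongs to the job. Leave any turquoise look-alike of the part that bears plate alone.

How it is judged:
By the outcome, as a careful person would: the job done as asked, in the order asked, and still so for the second after the job is handed in, with the robot touching nothing.
It also fails if it takes over 72 s, if anything falls off the work surface, if the arm or the gripper's body presses on something with over 40 N, if the wrist force passes 120 N, or if a joint passes its speed limit or range.

## Robot

A 6-joint arm with a two-finger parallel gripper is mounted at the origin on the work surface. World frame = base frame: x ahead of the robot, y to its left, z up, the work surface at z = 0. Lengths are in m, angles in degrees, forces in N, time in s.
With the tool pointing down it reaches from about 0.375 to 0.9 m from the base axis. Payload 3.1 kg.
Tool frame: the origin (TCP) lies on the centre line of the jaws, within the pads' length; the fingertips stand 25 mm ahead of it and the grasp point (between the pads) lies 6 mm ahead of it; z points along the fingers, y is the line along which they close (so a half turn about z gives the same grasp; the last joint's range is limited). The gripper opens to 87 mm and grips with 3 to 60 N. Pads are 19 mm wide; open, the fingers measure 117 mm over their backs; the gripper's body (75 mm by 190 mm) begins 51 mm behind the grasp point.
Start: joints at [-83.566, 30.224, 82.088, -0, 67.689, -10.227], TCP at [0.179, -0.599, 0.248] pointing down, gripper open.
Joint ranges: [-176.69, 176.69], [-43.24, 126.21], [12.49, 139.97], [-82, 262], [0, 151.66], [-163.58, 163.58]. Speed limits (degrees/s): [159.86, 159.86, 180, 180, 180, 180].

## Interface

Orientations are given as a 3x3 rotation matrix whose columns are the frame's x, y, z axes.
In Python, from rig import bot, cams, models gives the robot as it stands. The module is installed in compiled form; this text tells all that it offers.
- The arm moves only by the shell command python3 -m handwheel 'ROWS' [OPENING]. ROWS is JSON, a list of rows, each a list of 6 numbers: the shift along the world's x, y, z each as a share of 1 m, from -1 to 1, then the turn, a rotation vector about the world's x, y, z each as a share of 2 rad, from -1 to 1. In form: [[dx, dy, dz, wx, wy, wz], ...]. A call has exactly 8 rows; each row is the pose to reach, as a shift and turn from the pose commanded when the call began; what a row does not reach only later rows make up. A row lasts 1/12 s, in which the tool goes at most 41.7 mm and 7.16 degrees, less where a joint would pass 70% of its speed; a pose out of reach is approached as far as the arm can. A call with a number of a shift or a turn outside -1 to 1 is refused whole. A call with a gripper value outside its range is refused whole. OPENING is the opening, from -1 (shut) to 1 (fully open), so that 0 is half open, set as the call begins (- or left out, the last holds). The fingers move at their own pace and stop on an object; the grip force is fixed at half the most. Time passes only in rows, so rows that repeat a pose let the fingers close, or fill a call up. It gives the time, the measured TCP pose, the force, the opening and the grip force at its end, in the units of the state.
- bot.read_state(): the state, without advancing time (a new reading comes with each control period).
- cams.capture(name): name is "side" or "top" or "wrist"; returns (picture, depth): 400x640x3 uint8, blue, green, red; 400x640 float32, m along the optical axis (not along the pixel's ray), 0 where there is no reading.
- cams.calibration(name): a dict with "mtx" (3x3 intrinsics, pixels), "R" (3x3) and "t" (3): a world point X has camera coordinates R X + t; the wrist camera has in their place "tool_from_camera" (4x4, takes a point from camera to tool coordinates, whose origin is the TCP and whose axes are the flange's). Camera axes: x right, y down, z forward; pixel columns grow to the right and rows downward; lengths in m; the calibration is good to about 2 mm. A picture is of the moment at which its call begins: read the wrist's pose just before it. calibration takes no time and is no camera call.
- bot.hand_in(): hands the job in; it is judged then, once.
Trained networks look in the newest picture that a camera, given by its name, has taken for a name from the list of things; names that differ only in an ending like _2 or _b are one class to them, and where a whole thing is asked for, a point or a joint stands for the part that bears it (a point fixed in the world has none). Each returns a list of dicts, best first, with "conf" (0 to 1); they miss things now and then, are a little off and sometimes report something else, mostly with a low value. They report only what shows in the picture. A call takes as long as a camera call. They do not tell look-alikes from the thing itself.
- models.spot_in(query, camera): "position" ([column, row] in pixels, amid what is visible of it).
- models.tip_of(query, camera): "position" ([column, row] in pixels: a listed point, or the origin of a listed thing).
The state is a dict: "time_s": time; "joint_positions": joint angles; "qvel": joint speeds; "tau": joint torques, N m; "position": TCP position; "tcp_rot": TCP orientation; "force": force on the tool from outside, world axes, zero at the start; "moment": the same for the moment, N m; "opening": opening from 0.0 (shut) to 1.0 (fully open); "grasp_force": force on a finger pad.
Only numpy, scipy, OpenCV 4.12 (cv2) and the standard library are available. Lean on these libraries where they do the work, as an engineer would, in place of code of your own. Each camera call takes 0.05 s, during which the arm holds its last target. There are 200 camera calls.

## Working session

There is one attempt and no reset: what is moved stays moved. The work goes in short steps, Python scripts to look and compute and a shell command to move; the robot and the scene stay as the last step left them, time stands still between calls to the robot, and variables do not carry over. Pictures are saved under pics/ and viewed, at most 10 in all, crops included, and the job is handed in when it is done.

```bash
mkdir -p pics
cat > h.py <<'E'
import numpy as np, cv2
from rig import bot,cams,models
def look(c):
    s=bot.read_state(); im,d=cams.capture(c); k=cams.calibration(c)
    K=np.array(k["mtx"])
    if c=="wrist":
        T=np.eye(4);T[:3,:3]=s["tcp_rot"];T[:3,3]=s["position"]
        M=T@np.array(k["tool_from_camera"])
    else:
        R=np.array(k["R"]);t=np.array(k["t"]).ravel()
        M=np.eye(4);M[:3,:3]=R.T;M[:3,3]=-R.T@t
    return im,d,K,M
def ray(K,M,p):
    v=M[:3,:3]@np.linalg.inv(K)@np.array([p[0],p[1],1.]); return M[:3,3],v
def atz(K,M,p,z):
    o,v=ray(K,M,p); return o+v*(z-o[2])/v[2]
def atd(K,M,p,d):
    o,v=ray(K,M,p); return o+v*d
def cloud(d,K,M):
    h,w=d.shape; u,v=np.meshgrid(np.arange(w),np.arange(h))
    P=np.stack([u,v,np.ones_like(u)],-1)@np.linalg.inv(K).T*d[...,None]
    return P@M[:3,:3].T+M[:3,3]
E
python3 - <<'E'
from h import *
np.set_printoptions(precision=4,suppress=True)
for c in("top","side"):
    im,d,K,M=look(c); cv2.imwrite(f"pics/{c}0.png",im); print(c,M[:3,3],M[:3,2])
    for q in "spring_centre spring_foot cap_top rack plate mark_tip nest_mouth nest_small nest_slot".split():
        for r in models.tip_of(q,c)[:3]:
            p=r["position"];i,j=int(round(p[1])),int(round(p[0]))
            dd=d[min(max(i,0),399),min(max(j,0),639)]
            print(q,np.round(p,1),round(r["conf"],2),atd(K,M,p,dd))
E
```

```text
top [ 0.4589 -0.0017  1.0325] [ 0.0482  0.0095 -0.9988]
spring_centre [222.6 217.6] 0.7 [0.4627 0.2585 0.0843]
spring_foot [231.4 228.9] 0.69 [0.4334 0.2431 0.0524]
cap_top [222.3 196.4] 0.5 [0.5158 0.2549 0.1052]
cap_top [272.9 233.5] 0.29 [0.422  0.1363 0.0291]
cap_top [377.7 151.3] 0.27 [ 0.643  -0.14    0.0625]
rack [232.1 211.6] 0.67 [0.4788 0.2395 0.064 ]
rack [220.3 195.2] 0.37 [0.5191 0.2618 0.099 ]
plate [331.3 263. ] 0.98 [ 0.3446 -0.0225  0.0225]
plate [310.9 169.5] 0.57 [0.5981 0.0367 0.0223]
mark_tip [312.8 155.2] 0.69 [0.6204 0.0288 0.1197]
mark_tip [333.5 259.6] 0.62 [ 0.3537 -0.0284  0.0213]
nest_mouth [397.8 229.4] 0.71 [ 0.4377 -0.2038  0.0117]
nest_small [431.  198.6] 0.82 [ 0.5224 -0.2897  0.0283]
nest_small [422.6 143. ] 0.38 [ 0.672  -0.2645  0.0373]
nest_slot [384.9 188.1] 0.88 [ 0.5479 -0.1627  0.0426]
side [0.206  0.7425 1.0286] [ 0.2532 -0.6043 -0.7554]
spring_centre [298.9 272.1] 0.78 [0.4765 0.2637 0.0802]
spring_centre [362.9 171.7] 0.22 [ 0.4381 -0.2239  0.0274]
spring_centre [289.2 192.9] 0.17 [ 0.6591 -0.0582 -0.0001]
spring_foot [315.2 280.1] 0.83 [0.4315 0.2562 0.0511]
cap_top [285.3 258.7] 0.66 [0.5223 0.25   0.1035]
rack [299.4 284.4] 0.93 [0.479  0.2649 0.0096]
plate [291.5 212.2] 0.96 [0.6063 0.0352 0.0224]
plate [285.3 259.5] 0.74 [0.5213 0.2523 0.1032]
plate [370.6 223. ] 0.61 [ 0.3466 -0.0139  0.0225]
mark_tip [363.  199.4] 0.51 [ 0.381  -0.0208  0.1189]
mark_tip [287.8 192.1] 0.39 [ 0.6639 -0.0574  0.0031]
nest_mouth [364.6 175.3] 0.91 [ 0.4284 -0.2149  0.0208]
nest_small [345.3 153.5] 0.77 [ 0.526  -0.2828  0.0377]
nest_slot [332.2 178.6] 0.9 [ 0.5296 -0.15    0.0306]
nest_slot [299.2 282.8] 0.33 [0.4806 0.2622 0.0135]
nest_slot [311.1 150.4] 0.23 [ 0.6572 -0.2629  0.0293]
```

View pics/top0.png

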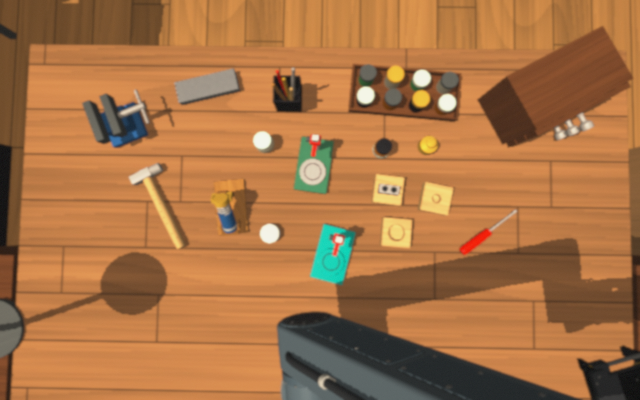

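View pics/side0.png

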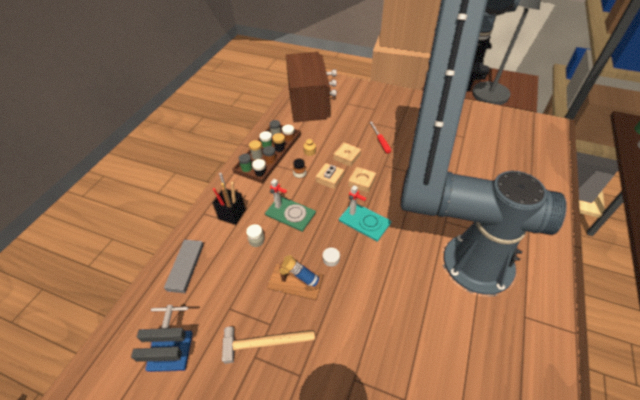

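Run:
```python
import cv2,numpy as np
a=cv2.imread("pics/top0.png");b=cv2.imread("pics/side0.png")
r=lambda i,x,y,w,h:cv2.resize(i[y:y+h,x:x+w],(400,300),interpolation=cv2.INTER_CUBIC)
cv2.imwrite("pics/crop1.png",np.vstack([np.hstack([r(a,190,170,120,90),r(a,260,135,200,150)]),np.hstack([r(b,250,230,120,90),r(b,260,140,160,120)])]))
```

```text
(no output)
```

View pics/crop1.png

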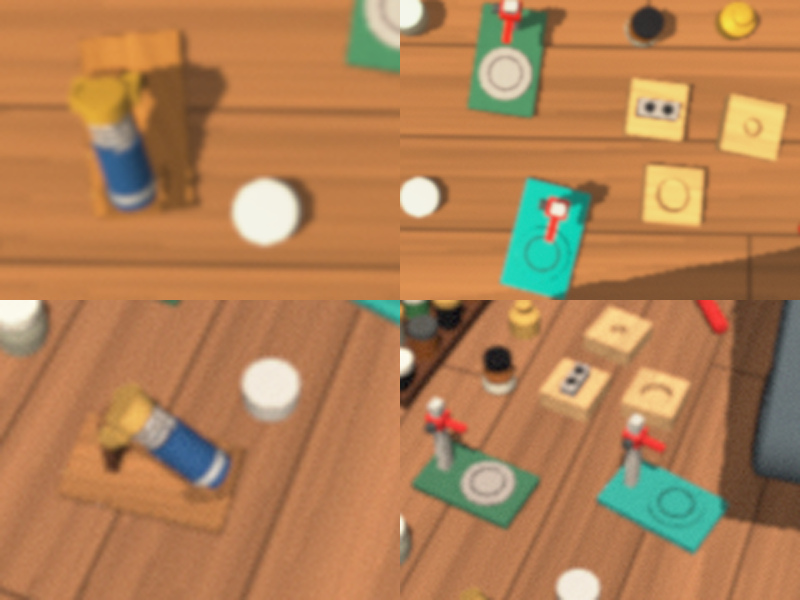

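Several look alike. The tester meant is the green one, plate at top (312,170) and side (292,212). The turquoise one at top (333,253) and side (365,222) is the look-alike to leave alone. Of the three nests, top (397,232) has the wide round pocket and is the one that fits. Top (437,198) has the small hole and top (389,190) the slot. The spring is in the rack at top (227,212), cap away from the robot.

The crop confirms all of this.

```bash
python3 -m handwheel '[[0.03,0.04,0.02,0,0,0],[0.06,0.08,0.04,0,0,0],[0.09,0.11,0.06,0,0,0],[0.12,0.14,0.08,0,0,0],[0.15,0.17,0.1,0,0,0],[0.18,0.2,0.12,0,0,0],[0.2,0.23,0.12,0,0,0],[0.22,0.25,0.12,0,0,0]]' 1
python3 - <<'E'
from h import *
np.set_printoptions(precision=4,suppress=True)
s=bot.read_state();print(s["position"],s["tcp_rot"],s["joint_positions"],s["time_s"])
im,d,K,M=look("wrist"); cv2.imwrite("pics/w1.png",im);print(M)
for q in "nest_mouth plate mark_tip".split():
  for r in models.tip_of(q,"wrist")[:2]:
    p=r["position"];print(q,p,r["conf"],atz(K,M,p,.03 if q[0]=="n" else .022))
E
```

```text
time_s: 1.67
position: [0.385, -0.365, 0.3664]
tcp_rot: [[0.958, 0.286, 0.002], [0.286, -0.958, -0.003], [0.001, 0.004, -1.0]]
force: [0.3, 0.0, -0.9]
opening: 0.997
grasp_force: 0.0
[ 0.385  -0.365   0.3664] [[ 0.9582  0.2862  0.0021]
 [ 0.2862 -0.9582 -0.0031]
 [ 0.0011  0.0036 -1.    ]] [-55.5462  15.6475  86.4308  -0.0013  77.7041  17.8257] 1.6667
[[ 0.2866 -0.9165 -0.2792  0.4635]
 [-0.9581 -0.2732 -0.0864 -0.3414]
 [ 0.0029  0.2923 -0.9563  0.5035]
 [ 0.      0.      0.      1.    ]]
nest_mouth [213.2, 88.1] 0.8 [ 0.4298 -0.202   0.03  ]
plate [73.9, 106.7] 0.76 [ 0.3493 -0.0187  0.022 ]
mark_tip [29.8, 88.5] 0.95 [0.3567 0.0411 0.022 ]
```

```bash
python3 -m handwheel '[[0.02,0.04,0,0,0,-0.02],[0.04,0.08,0,0,0,-0.04],[0.06,0.12,0,0,0,-0.06],[0.09,0.15,0,0,0,-0.08],[0.11,0.18,0,0,0,-0.1],[0.13,0.22,0,0,0,-0.12],[0.15,0.26,0,0,0,-0.14],[0.16,0.28,0,0,0,-0.145]]' 1
python3 -m handwheel '[[0,0.02,0,0,0,0],[0,0.04,0,0,0,0],[0,0.06,0,0,0,0],[0,0.08,0,0,0,0],[0,0.08,0,0,0,0],[0,0.08,0,0,0,0],[0,0.08,0,0,0,0],[0,0.08,0,0,0,0]]'
cat > w.py <<'E'
from h import *
import sys
np.set_printoptions(precision=4,suppress=True)
s=bot.read_state();print(s["position"],s["joint_positions"],s["time_s"])
im,d,K,M=look("wrist"); cv2.imwrite(sys.argv[1],im); np.savez(sys.argv[1][:-4],im=im,d=d,K=K,M=M)
for q in sys.argv[2:]:
  q,z=q.split(":")
  for r in models.tip_of(q,"wrist")[:2]:
    p=r["position"];print(q,np.round(p,1),round(r["conf"],2),atz(K,M,p,float(z)))
E
python3 w.py pics/w2.png plate:.022 mark_tip:.115
python3 -m handwheel '[[-0.02,0.04,0,0,0,0],[-0.04,0.08,0,0,0,0],[-0.06,0.11,0,0,0,0],[-0.08,0.14,0,0,0,0],[-0.1,0.17,0,0,0,0],[-0.12,0.2,0,0,0,0],[-0.13,0.23,0,0,0,0],[-0.13,0.23,0,0,0,0]]'
python3 w.py pics/w3.png spring_foot:.03 spring_centre:.069 cap_top:.108 rack:0
python3 - <<'E'
import cv2,numpy as np
cv2.imwrite("pics/c2.png",np.vstack([cv2.resize(cv2.imread(f"pics/w{i}.png"),(480,300)) for i in(2,3)]))
E
```

```text
time_s: 2.53
position: [0.5445, -0.0852, 0.3636]
tcp_rot: [[1.0, -0.002, -0.001], [-0.002, -1.0, 0.001], [-0.001, -0.001, -1.0]]
force: [0.1, 0.3, 0.6]
opening: 0.999
grasp_force: 0.0
time_s: 3.2
position: [0.5439, -0.0076, 0.364]
tcp_rot: [[1.0, -0.001, -0.0], [-0.001, -1.0, -0.001], [-0.0, 0.001, -1.0]]
force: [0.4, 0.4, 0.1]
opening: 1.001
grasp_force: 0.0
[ 0.5439 -0.0076  0.364 ] [-12.5612  17.0669  84.7382  -0.0343  78.21    77.5276] 3.2
plate [328.6 269.5] 0.8 [ 0.3545 -0.0207  0.022 ]
plate [290.8 116.1] 0.63 [0.5957 0.0338 0.022 ]
mark_tip [288.1  96. ] 0.72 [0.6234 0.0281 0.115 ]
mark_tip [336.  287.1] 0.6 [ 0.3811 -0.0281  0.115 ]
time_s: 4.02
position: [0.4113, 0.2278, 0.3646]
tcp_rot: [[1.0, 0.006, -0.001], [0.006, -1.0, 0.003], [-0.001, -0.003, -1.0]]
force: [-0.5, -0.7, 0.8]
opening: 1.001
grasp_force: 0.0
[0.4113 0.2278 0.3646] [ 15.2249  10.3268  94.0143   0.169   75.6452 104.8502] 4.0167
spring_foot [309.6 136.4] 0.71 [0.4356 0.2443 0.03  ]
spring_centre [298. 109.] 0.57 [0.4745 0.2574 0.069 ]
spring_centre [308.2 133.8] 0.22 [0.4437 0.2447 0.069 ]
cap_top [292.7  70.8] 0.89 [0.5172 0.2601 0.108 ]
rack [304.3 102.1] 0.86 [0.4812 0.2528 0.    ]
rack [627.1 141.5] 0.62 [ 0.4276 -0.229   0.    ]
```

View pics/c2.png

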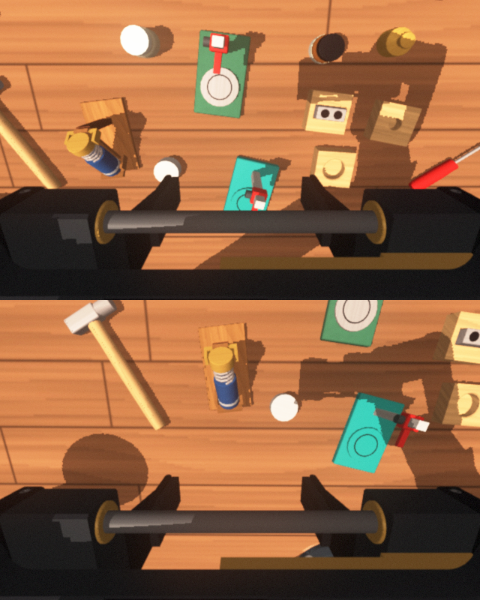

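The wrist crops show the green plate at about (291,116) full-size in the upper one. In the lower one the spring lies in its rack, cap at (293,72), foot at (308,137). Next I fit precise poses.

```bash
cat > fit.py <<'E'
from h import *
from scipy.optimize import least_squares
np.set_printoptions(precision=4,suppress=True)
def load(f): z=np.load(f); return z["im"],z["d"],z["K"],z["M"]
def spring(im,d,K,M):
    hsv=cv2.cvtColor(im,cv2.COLOR_BGR2HSV); P=cloud(d,K,M)
    m=cv2.inRange(hsv,(100,120,40),(130,255,255))>0
    m&=(d>0)&(abs(P[...,0]-.46)<.07)&(abs(P[...,1]-.25)<.06)&(P[...,2]>.025)
    return P[m]
def fit(X):
    def r(p):
        f=np.array([p[0],p[1],.03+p[3]]);a=np.array([np.cos(p[2]),np.sin(p[2]),1])/2**.5
        return (np.linalg.norm(np.cross(X-f,a),axis=1)-.019)
    def rr(p): return np.append(r(p)*1e3,p[3]*1e3*len(X)**.5*.3)
    s=least_squares(rr,[.435,.247,.1,0],loss="soft_l1"); return s.x,np.std(r(s.x)),len(X)
W=load("pics/w3.npz"); V={"wrist":W}
for c in("top","side"): V[c]=look(c)
A=[]
for n,v in V.items():
    X=spring(*v);A.append(X);print(n,fit(X))
print("all",fit(np.vstack(A)))
# brass cap centroid & rim yaw check, plate disc
def disc(im,K,M,c,z,lo,hi,rad):
    hsv=cv2.cvtColor(im,cv2.COLOR_BGR2HSV);m=cv2.inRange(hsv,lo,hi)
    g=np.indices(m.shape)[::-1].reshape(2,-1).T; o=M[:3,3];v=np.c_[g,np.ones(len(g))]@np.linalg.inv(K).T@M[:3,:3].T
    Q=(o+v*((z-o[2])/v[:,2:]))[:,:2]; k=(np.linalg.norm(Q-c,axis=1)<rad)&(m.ravel()>0)
    return Q[k]
for n,v in (("w2",load("pics/w2.npz")),("top",V["top"]),("side",V["side"])):
    im,d,K,M=v
    Q=disc(im,K,M,(.6,.035),.022,(0,0,120),(60,75,255),.045)
    (c,ax,an)=cv2.minAreaRect(Q.astype(np.float32)*1000)
    print(n,"plate",len(Q),Q.mean(0),np.array(c)/1000,ax)
    G=disc(im,K,M,(.615,.035),.012,(55,80,20),(84,255,255),.13)
    print("  green",len(G),cv2.minAreaRect(G.astype(np.float32)*1000))
E
python3 fit.py
```

```text
wrist (array([0.4387, 0.2517, 0.0635, 0.    ]), np.float64(0.0009145676395526787), 178)
top (array([0.4358, 0.2552, 0.0415, 0.    ]), np.float64(0.0011693169761957912), 95)
side (array([0.4365, 0.2532, 0.0446, 0.    ]), np.float64(0.001392101443090852), 148)
all (array([0.4379, 0.2542, 0.0102, 0.    ]), np.float64(0.001497447838978767), 421)
w2 plate 2172 [0.5951 0.0316] [0.5963 0.0315] (74.32522583007812, 74.36361694335938)
  green 2709 ((615.5588989257812, 29.383426666259766), (89.26471710205078, 147.02178955078125), 82.44579315185547)
top plate 631 [0.5934 0.033 ] [0.5936 0.0333] (75.12837982177734, 75.98797607421875)
  green 782 ((611.5248413085938, 29.74648094177246), (87.6873779296875, 142.90509033203125), 82.51911926269531)
side plate 181 [0.5993 0.049 ] [0.6015 0.0486] (44.006202697753906, 79.15576171875)
  green 373 ((612.885009765625, 35.60986328125), (89.5479507446289, 144.14088439941406), 77.46975708007812)
```

```bash
python3 -m handwheel '[[0.01,0.005,-0.02,0,-0.015,0.005],[0.02,0.01,-0.04,0,-0.03,0.01],[0.03,0.015,-0.06,0,-0.045,0.015],[0.04,0.02,-0.09,0,-0.06,0.02],[0.05,0.025,-0.12,0,-0.075,0.025],[0.06,0.027,-0.15,0,-0.087,0.032],[0.067,0.027,-0.165,0,-0.087,0.032],[0.067,0.027,-0.165,0,-0.087,0.032]]' 1
python3 w.py pics/w4.png spring_foot:.03 spring_centre:.069 cap_top:.108
python3 - <<'E'
from fit import *
X=spring(*load("pics/w4.npz"));print(fit(X))
P=cloud(*load("pics/w4.npz")[1:]);print(bot.read_state()["tcp_rot"])
E
```

```text
time_s: 5.03
position: [0.4803, 0.2495, 0.1955]
tcp_rot: [[0.984, 0.062, 0.166], [0.063, -0.998, 0.003], [0.166, 0.008, -0.986]]
force: [-0.7, 0.1, -0.3]
opening: 1.0
grasp_force: 0.0
[0.4803 0.2495 0.1955] [ 17.0004  25.3897 103.1596  -3.9054  42.3034 106.0711] 5.0333
spring_centre [312.3 224.3] 0.78 [0.4777 0.2552 0.069 ]
spring_centre [416.9  16.5] 0.73 [0.6475 0.1837 0.069 ]
cap_top [309.8 182.4] 0.79 [0.5165 0.2586 0.108 ]
wrist (array([0.4387, 0.2517, 0.0635, 0.    ]), np.float64(0.0009145676395526787), 178)
top (array([ 0.4796,  0.2906, -1.7673, -0.    ]), np.float64(0.025663754677089423), 29)
side (array([0.4367, 0.2506, 0.1217, 0.    ]), np.float64(0.0015003716297296433), 149)
all (array([ 0.4379,  0.2531,  0.0309, -0.    ]), np.float64(0.013231291387036274), 356)
w2 plate 2172 [0.5951 0.0316] [0.5963 0.0315] (74.32522583007812, 74.36361694335938)
  green 2709 ((615.5588989257812, 29.383426666259766), (89.26471710205078, 147.02178955078125), 82.44579315185547)
top plate 628 [0.5933 0.0329] [0.5936 0.0333] (75.12216186523438, 75.98797607421875)
  green 768 ((611.92626953125, 29.749675750732422), (87.57198333740234, 142.9051513671875), 82.51559448242188)
side plate 110 [0.5894 0.0334] [0.598  0.0305] (32.018951416015625, 84.4476547241211)
  green 216 ((657.1036376953125, 25.237226486206055), (87.94673156738281, 58.73214340209961), 84.73162841796875)
(array([0.4381, 0.2509, 0.0763, 0.    ]), np.float64(0.0005999054784515327), 573)
[[ 0.9823  0.064   0.1759]
 [ 0.0639 -0.9979  0.0064]
 [ 0.1759  0.005  -0.9844]]
```

View pics/w4.png

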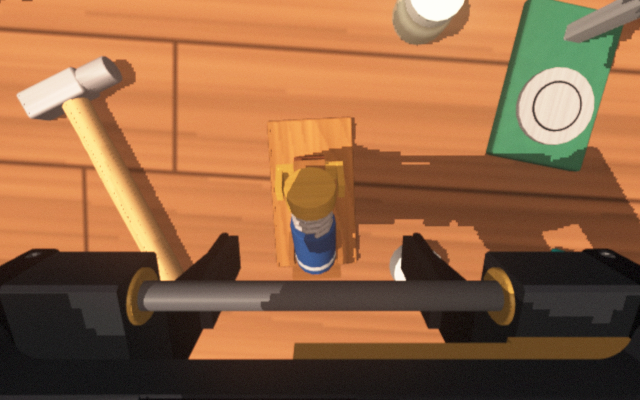

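The picture shows the spring at (313,225), cap at (311,190), centred between the open fingers, and the white jar clear of the right one. Going down.

```bash
python3 -m handwheel '[[-0.002,0.005,-0.02,0,0,0],[-0.002,0.005,-0.04,0,0,0],[-0.002,0.005,-0.06,0,0,0],[-0.002,0.005,-0.08,0,0,0],[-0.002,0.005,-0.1,0,0,0],[-0.002,0.005,-0.11,0,0,0],[-0.002,0.005,-0.114,0,0,0],[-0.002,0.005,-0.114,0,0,0]]' 1
python3 -m handwheel '[[0,0,0,0,0,0],[0,0,0,0,0,0],[0,0,0,0,0,0],[0,0,0,0,0,0],[0,0,0,0,0,0],[0,0,0,0,0,0],[0,0,0,0,0,0],[0,0,0,0,0,0]]' -0.4
```

```text
time_s: 6.0
position: [0.4788, 0.2561, 0.0853]
tcp_rot: [[0.983, 0.064, 0.173], [0.065, -0.998, 0.005], [0.173, 0.006, -0.985]]
force: [0.0, -0.4, 0.7]
opening: 1.001
grasp_force: 0.0
time_s: 6.67
position: [0.4788, 0.2561, 0.0854]
tcp_rot: [[0.983, 0.064, 0.173], [0.064, -0.998, 0.006], [0.173, 0.006, -0.985]]
force: [0.5, -0.4, -0.6]
opening: 0.479
grasp_force: 0.0
```

```bash
python3 -m handwheel '[[0,-0.001,-0.004,0,0,0],[0,-0.001,-0.004,0,0,0],[0,-0.001,-0.004,0,0,0],[0,-0.001,-0.004,0,0,0],[0,-0.001,-0.004,0,0,0],[0,-0.001,-0.004,0,0,0],[0,-0.001,-0.004,0,0,0],[0,-0.001,-0.004,0,0,0]]' -1
python3 -m handwheel '[[0,0,0.005,0,0,0],[0,0,0.01,0,0,0],[0,0,0.02,0,0,0],[0,0,0.03,0,0,0],[0,0,0.04,0,0,0],[0,0,0.06,0,0,0],[0,0,0.08,0,0,0],[0,0,0.1,0,0,0]]'
```

```text
time_s: 7.33
position: [0.4795, 0.2553, 0.083]
tcp_rot: [[0.982, 0.065, 0.176], [0.065, -0.998, 0.006], [0.176, 0.005, -0.984]]
force: [-2.5, -0.8, 13.4]
opening: 0.422
grasp_force: 30.0
time_s: 8.0
position: [0.4784, 0.255, 0.1826]
tcp_rot: [[0.983, 0.064, 0.173], [0.064, -0.998, 0.006], [0.173, 0.006, -0.985]]
force: [1.1, -0.6, -3.6]
opening: 0.419
grasp_force: 30.0
```

Gripped and lifted: the pads hold 30 N and the weight shows. I'll check reach for the upright pose with a quick arm-length fit.

Run:
```python
import numpy as np
from rig import bot
from scipy.optimize import fsolve
s=bot.read_state();print(s["joint_positions"])
D=[(.179,-.599,.248,30.224,82.088,0),(.385,-.365,.3664,15.6475,86.4308,0),(.5439,-.0076,.364,17.067,84.738,0),(.4113,.2278,.3646,10.327,94.014,0),(.4803,.2495,.1955,25.39,103.16,9.5),(*s["position"],*s["joint_positions"][1:3],10)]
A=[];b=[]
for x,y,z,a,c,t in D:
    a,c,t=np.radians([a,a+c,t]); r=np.hypot(x,y)
    A+=[[1,0,np.sin(a),np.sin(c),np.sin(t)],[0,1,np.cos(a),np.cos(c),-np.cos(t)]];b+=[r,z]
p,res,rk,sv=np.linalg.lstsq(np.array(A),np.array(b),rcond=None);print(p,np.abs(A@p-b).max(),sv)
e,h,a2,a3,L=p
for nm,(r,z) in {"plate":(.59,.09),"platehi":(.59,.2),"here":(.54,.2)}.items():
  for t in (0,40,45,50,55):
    T=np.radians(t);f=lambda q:[e+a2*np.sin(q[0])+a3*np.sin(q[0]+q[1])+L*np.sin(T)-r,h+a2*np.cos(q[0])+a3*np.cos(q[0]+q[1])-L*np.cos(T)-z]
    q=np.degrees(fsolve(f,[.4,1.7]));print(nm,t,q,180-t-q.sum())
```

```text
[ 17.66765151  26.57180366 103.94742496  -4.20171106  39.98614108
 106.94120003]
[ 0.05455548 -0.07822447  0.52202139  0.33784434 -0.01129489] 0.007867742454676918 [4.24873562 3.4196447  0.42215424 0.26344834 0.08158788]
plate 0 [ 37.39965703 102.3293424 ] 40.27100056857296
plate 40 [ 37.70758093 100.89254887] 1.399870197295627
plate 45 [ 37.70562803 100.72685395] -3.4324819770785098
plate 50 [ 37.69441606 100.56862634] -8.26304240469588
plate 55 [ 37.67403606 100.41905652] -13.093092587208133
platehi 0 [29.25244064 94.66597202] 56.08158733532319
platehi 40 [29.75899853 93.16063036] 17.08037110770269
platehi 45 [29.78640878 92.97381846] 12.239772759963785
platehi 50 [29.80488006 92.79212359] 7.402996351996393
platehi 55 [29.81428989 92.61692395] 2.5687861597282335
here 0 [ 24.75024404 103.06531255] 52.18444341108061
here 40 [ 25.218708  101.6486016] 13.132690405688948
here 45 [ 25.2392255  101.47024047] 8.290534028679687
here 50 [ 25.2505118  101.29616475] 3.4533234514559297
here 55 [ 25.25250635 101.1276886 ] -1.380194950830699
```

```bash
python3 -m handwheel '[[0.01,-0.02,0.02,0,0,0.06],[0.02,-0.05,0.04,0,0,0.12],[0.035,-0.08,0.06,0,0,0.18],[0.05,-0.11,0.07,0,0,0.24],[0.065,-0.14,0.07,0,0,0.3],[0.08,-0.16,0.07,0,0,0.36],[0.09,-0.18,0.07,0,0,0.41],[0.1,-0.2,0.07,0,0,0.445]]'
python3 -m handwheel '[[0,0,0,0.045,-0.032,0],[0,0,0,0.09,-0.064,0],[0.002,-0.005,0,0.135,-0.096,0],[0.004,-0.01,0,0.18,-0.128,0],[0.006,-0.015,0,0.225,-0.16,0],[0.008,-0.02,0,0.27,-0.19,0],[0.01,-0.025,0,0.31,-0.218,0],[0.0125,-0.03,0,0.322,-0.2253,0]]'
python3 - <<'E'
from h import *
np.set_printoptions(precision=4,suppress=True)
s=bot.read_state();print(s["position"],s["tcp_rot"],s["joint_positions"])
E
```

```text
time_s: 8.67
position: [0.5799, 0.0528, 0.2527]
tcp_rot: [[0.607, 0.786, 0.114], [0.775, -0.618, 0.132], [0.174, 0.008, -0.985]]
force: [0.3, -0.8, -3.9]
opening: 0.424
grasp_force: 30.0
time_s: 9.33
position: [0.5904, 0.0232, 0.2501]
tcp_rot: [[0.377, 0.79, 0.484], [0.434, -0.612, 0.661], [0.818, -0.04, -0.574]]
force: [-1.5, -0.4, -3.2]
opening: 0.422
grasp_force: 29.9
[0.5904 0.0232 0.2501] [[ 0.3774  0.7895  0.4839]
 [ 0.4337 -0.6124  0.6609]
 [ 0.8182 -0.0396 -0.5736]] [-32.9237  30.4637 108.4088  67.3116  62.4238 -39.4286]
```

```bash
cat > up.py <<'E'
from h import *
from scipy.spatial.transform import Rotation as Ro
from scipy.optimize import least_squares
np.set_printoptions(precision=4,suppress=True)
Rg=np.array([[.982,.065,.176],[.065,-.998,.006],[.176,.005,-.984]]);pg=np.array([.4795,.2553,.083])
a=np.array([.705,.054,.7071]);a/=np.linalg.norm(a);ft=np.array([.438,.251,.03])
s=bot.read_state();R=np.array(s["tcp_rot"]);p=np.array(s["position"])
ax=R@Rg.T@a;foot=p+R@Rg.T@(ft-pg);print("t",s["time_s"],"p",p,"axis",ax,"foot",foot)
v=np.cross(ax,[0,0,1]);print("turn share",v/2)
for c in("top","side"):
    im,d,K,M=look(c);P=cloud(d,K,M);hsv=cv2.cvtColor(im,cv2.COLOR_BGR2HSV)
    m=(cv2.inRange(hsv,(100,120,40),(130,255,255))>0)&(d>0)&(np.linalg.norm(P[...,:2]-foot[:2],axis=2)<.06)&(P[...,2]>.02)
    X=P[m]
    if len(X)<20: print(c,len(X));continue
    c0=foot+.05*ax
    f=lambda q:1e3*(np.linalg.norm(np.cross(X-[q[0],q[1],c0[2]],np.array([q[2],q[3],1])/np.linalg.norm([q[2],q[3],1])),axis=1)-.019)
    r=least_squares(f,[*c0[:2],0,0],loss="soft_l1");print(c,len(X),"at mid",r.x,"pred",c0[:2],"z",X[:,2].min(),X[:,2].max(),"std",np.std(f(r.x)))
    cv2.imwrite(f"pics/up_{c}.png",cv2.resize(im[120:280,220:400],(720,640))[:600])
E
python3 up.py
```

```text
t 9.3333 p [0.5904 0.0232 0.2501] axis [ 0.0295 -0.0191  0.9991] foot [0.5941 0.0302 0.1831]
turn share [-0.0096 -0.0148  0.    ]
top 9
side 51 at mid [ 0.5904  0.031  -0.3672  0.164 ] pred [0.5956 0.0292] z 0.20582337760556413 0.24899142969429677 std 2.132232477982656
```

```bash
python3 -m handwheel '[[0,0.003,-0.02,-0.0096,-0.0148,0],[0,0.003,-0.04,-0.0096,-0.0148,0],[0,0.003,-0.06,-0.0096,-0.0148,0],[0,0.003,-0.08,-0.0096,-0.0148,0],[0,0.003,-0.1,-0.0096,-0.0148,0],[0,0.003,-0.12,-0.0096,-0.0148,0],[0,0.003,-0.135,-0.0096,-0.0148,0],[0,0.003,-0.14,-0.0096,-0.0148,0]]'
python3 up.py; python3 w.py pics/w5.png
```

```text
time_s: 10.1
position: [0.5876, 0.0323, 0.1113]
tcp_rot: [[0.35, 0.798, 0.491], [0.452, -0.603, 0.658], [0.821, -0.008, -0.572]]
force: [-8.3, 3.7, 2.2]
opening: 0.423
grasp_force: 38.2
t 10.1 p [0.5876 0.0323 0.1113] axis [ 0.0029 -0.0022  0.9997] foot [0.5931 0.0382 0.0444]
turn share [-0.0011 -0.0015  0.    ]
top 0
side 34 at mid [ 0.5856  0.0427 -0.5451  0.3407] pred [0.5932 0.0381] z 0.06868079872625432 0.1079072338307906 std 1.8361830488229598
[0.5877 0.0321 0.1109] [-32.1645  46.5985 112.2629  79.8881  56.0595 -63.7479] 10.2
```

View pics/up_side.png

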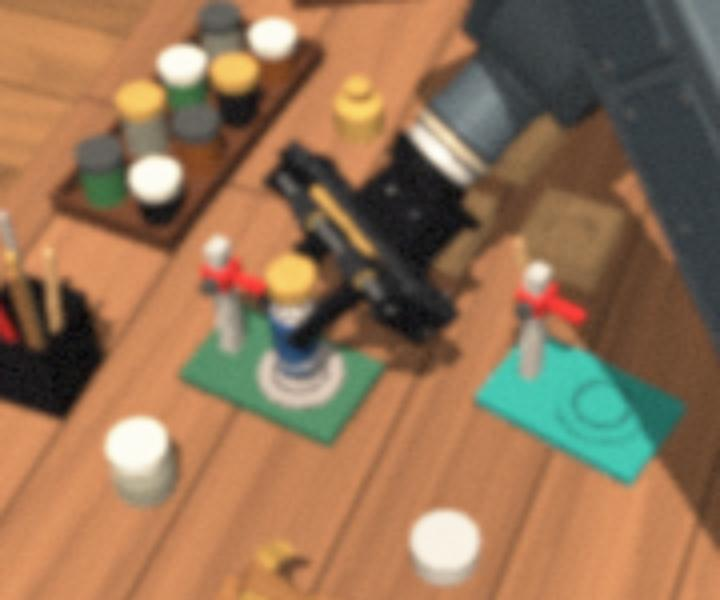

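The contact force of about 9 N on the finger facing the post, at 10.1 s, means that finger has met the pointer's tip. I'll back straight off along −x, then drop low and slide the spring in with the fingers under the pointer's height.

```bash
python3 -m handwheel '[[-0.005,0,0,0,0,0],[-0.015,0,0,0,0,0],[-0.025,0,0,0,0,0],[-0.035,0,0,0,0,0],[-0.045,0,0,0,0,0],[-0.045,0,0,0,0,0],[-0.045,0,0,0,0,0],[-0.045,0,0,0,0,0]]'
python3 up.py
python3 - <<'E'
from h import *
im,d,K,M=look("side");i2,d2,K2,M2=look("top")
for n,(a,b,k,m) in {"side":(im,d,K,M),"top":(i2,d2,K2,M2)}.items():
    hsv=cv2.cvtColor(a,cv2.COLOR_BGR2HSV);P=cloud(b,k,m)
    r=((cv2.inRange(hsv,(0,190,120),(6,255,255))|cv2.inRange(hsv,(174,190,120),(180,255,255)))>0)&(np.linalg.norm(P[...,:2]-(.64,.026),axis=2)<.04)&(b>0)
    X=P[r];print(n,len(X),X.min(0) if len(X) else 0,X.max(0) if len(X) else 0,np.median(X,0) if len(X) else 0)
cv2.imwrite("pics/s6.png",cv2.resize(im[160:250,240:350],(800,600)))
E
```

```text
time_s: 10.92
position: [0.5476, 0.0275, 0.1117]
tcp_rot: [[0.35, 0.792, 0.501], [0.453, -0.611, 0.649], [0.82, -0.0, -0.573]]
force: [-0.3, -0.2, -4.1]
opening: 0.422
grasp_force: 29.9
t 10.9167 p [0.5476 0.0275 0.1117] axis [-0.0025  0.0038  0.9997] foot [0.5535 0.033  0.0448]
turn share [ 0.0019  0.0012 -0.    ]
top 0
side 32 at mid [ 0.5453  0.0384 -0.5056  0.3947] pred [0.5533 0.0332] z 0.07012866278578977 0.11042382231101289 std 1.8255022050257024
side 31 [0.62245939 0.01655624 0.10856795] [0.65536083 0.03904248 0.1217963 ] [0.64700244 0.03090721 0.11598591]
top 52 [0.62178526 0.01389008 0.10677402] [0.6542845  0.03385736 0.1214257 ] [0.64457794 0.02632783 0.1151177 ]
```

View pics/s6.png

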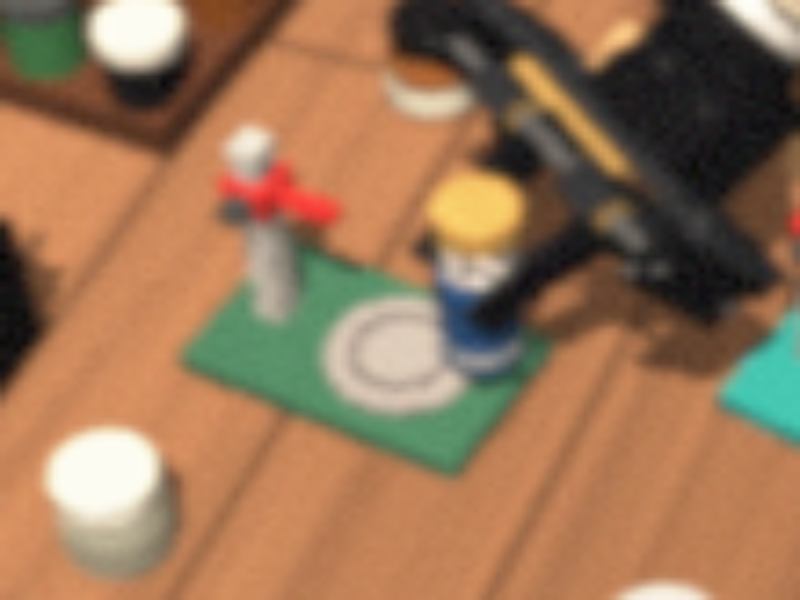

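The picture shows the green tester and red pointer tip at (335,212) standing free, and the spring upright at (475,280) over the plate's near rim. Lower, then slide in.

```bash
python3 -m handwheel '[[0,0,-0.008,0.0015,0.001,0],[0,0,-0.014,0.0015,0.001,0],[0,0,-0.018,0.0015,0.001,0],[0,0,-0.018,0.0015,0.001,0],[0.01,0,-0.018,0.0015,0.001,0],[0.02,0,-0.018,0.0015,0.001,0],[0.03,-0.001,-0.018,0.0015,0.001,0],[0.035,-0.001,-0.018,0.0015,0.001,0]]'
python3 up.py;python3 w.py pics/w7.png
```

```text
time_s: 11.78
position: [0.5823, 0.0268, 0.0931]
tcp_rot: [[0.353, 0.792, 0.499], [0.449, -0.611, 0.652], [0.821, -0.006, -0.571]]
force: [0.7, -0.4, -3.5]
opening: 0.421
grasp_force: 29.9
t 11.7833 p [0.5823 0.0268 0.0931] axis [ 0.0009 -0.0014  0.9997] foot [0.588  0.0326 0.0262]
turn share [-0.0007 -0.0004  0.    ]
top 0
side 31 at mid [ 0.5829  0.0361 -0.4303  0.2557] pred [0.588  0.0325] z 0.04917635470105297 0.09122433204255431 std 1.7689576826735893
[0.5818 0.0271 0.0932] [-33.1161  48.8445 113.1303  81.7408  55.8001 -67.6888] 11.8833
```

```bash
python3 -m handwheel '[[0.003,0,0,0,0,0],[0.006,0,0,0,0,0],[0.0077,0,0,0,0,0],[0.0077,0,0,0,0,0],[0.0077,0,-0.002,0,0,0],[0.0077,0,-0.004,0,0,0],[0.0077,0,-0.004,0,0,0],[0.0077,0,-0.004,0,0,0]]'
python3 up.py;python3 w.py pics/w8.png
python3 - <<'E'
import cv2,numpy as np
a=cv2.imread("pics/w8.png")
from h import *
im,d,K,M=look("side")
cv2.imwrite("pics/c8.png",np.hstack([cv2.resize(a,(400,250)),cv2.resize(im[180:240,250:346],(400,250))]))
E
```

```text
time_s: 12.6
position: [0.5893, 0.0274, 0.0905]
tcp_rot: [[0.352, 0.792, 0.5], [0.447, -0.611, 0.654], [0.823, -0.007, -0.569]]
force: [-0.6, -0.6, 5.9]
opening: 0.426
grasp_force: 29.9
t 12.6 p [0.5893 0.0274 0.0905] axis [-0.0004 -0.0042  0.9997] foot [0.5951 0.0334 0.0236]
turn share [-0.0021  0.0002  0.    ]
top 0
side 33 at mid [ 0.5872  0.038  -0.3753  0.3916] pred [0.5951 0.0332] z 0.04535294051461092 0.0894269729225734 std 1.6871457449047809
[0.5893 0.0274 0.0905] [-32.6356  49.2918 112.1245  81.8987  55.8761 -66.9839] 12.7
```

View pics/c8.png

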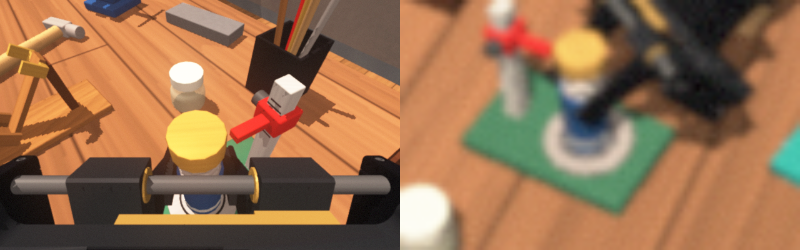

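The left half shows the cap at (197,140), standing just beside the pointer tip at (240,132). In the right half the unit stands on the pale disc at (585,140). The foot is on the plate, with about 9 N of support. Release, then back out along the tool axis.

```bash
python3 -m handwheel '[[0,0,0,0,0,0],[0,0,0,0,0,0],[0,0,0,0,0,0],[0,0,0,0,0,0],[0,0,0,0,0,0],[0,0,0,0,0,0],[0,0,0,0,0,0],[0,0,0,0,0,0]]' 0.3
python3 -m handwheel '[[-0.005,-0.0065,0.0057,0,0,0],[-0.015,-0.02,0.017,0,0,0],[-0.025,-0.033,0.0285,0,0,0],[-0.035,-0.046,0.04,0,0,0],[-0.045,-0.059,0.051,0,0,0],[-0.06,-0.078,0.068,0,0,0],[-0.075,-0.098,0.085,0,0,0],[-0.09,-0.117,0.102,0,0,0]]'
python3 w.py pics/w9.png cap_top:.132 mark_tip:.115 plate:.022
python3 - <<'E'
from h import *
import numpy as np
im=cv2.imread("pics/w9.png");s,_,K,M=look("side")
cv2.imwrite("pics/c9.png",np.vstack([im[:320],cv2.resize(s[180:240,250:370],(640,280))]))
E
```

```text
time_s: 13.47
position: [0.5889, 0.0271, 0.0892]
tcp_rot: [[0.354, 0.792, 0.498], [0.449, -0.611, 0.652], [0.821, -0.007, -0.571]]
force: [-0.9, 1.1, 0.1]
opening: 0.651
grasp_force: 0.0
time_s: 14.13
position: [0.4977, -0.0909, 0.1922]
tcp_rot: [[0.354, 0.792, 0.498], [0.449, -0.611, 0.652], [0.82, -0.008, -0.572]]
force: [0.4, -0.8, 0.5]
opening: 0.649
grasp_force: 0.0
[ 0.4977 -0.0909  0.1922] [-51.6568  35.9654 114.83    60.1628  66.4079 -58.4162] 14.1333
cap_top [322.8 140.6] 0.85 [0.5963 0.0329 0.132 ]
mark_tip [345.6 147.8] 0.7 [0.6186 0.0262 0.115 ]
mark_tip [149.9 232.9] 0.41 [0.4364 0.0477 0.115 ]
plate [321.1 217.7] 0.59 [0.5894 0.0273 0.022 ]
```

View pics/c9.png

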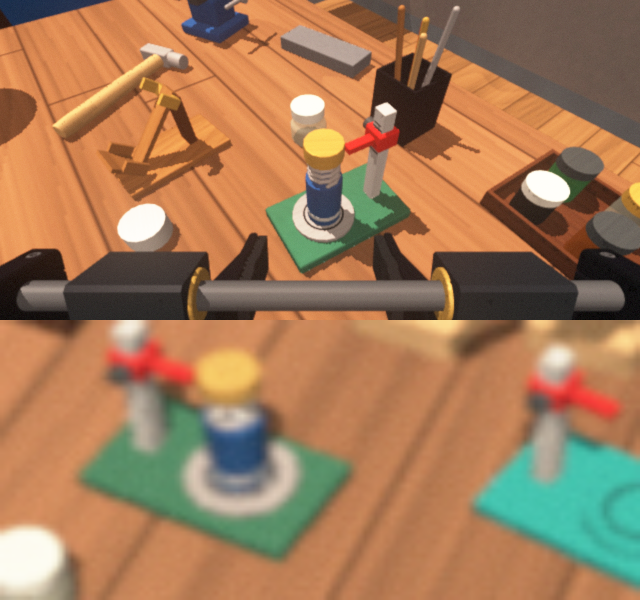

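The unit stands upright, cap at (323,145), inside the ring on the pale disc, released, with the pointer beside it at (370,140). Now measure the pointer's height against the cap top, which is known to be at 0.132 m.

```bash
cat > ptr.py <<'E'
from h import *
np.set_printoptions(precision=4,suppress=True)
pl=np.array([.5955,.033]);u=np.array([np.cos(np.radians(-6.5)),np.sin(np.radians(-6.5))])
def ana(n,im,d,K,M):
    hsv=cv2.cvtColor(im,cv2.COLOR_BGR2HSV);P=cloud(d,K,M);q=P[...,:2]-pl
    lx=q@u;ly=q@np.array([-u[1],u[0]])
    red=((cv2.inRange(hsv,(0,170,60),(6,255,255))|cv2.inRange(hsv,(174,170,60),(180,255,255)))>0)&(d>0)
    tip=red&(lx>.02)&(lx<.05)&(abs(ly)<.02)&(P[...,2]>.09)
    yel=(cv2.inRange(hsv,(15,120,60),(32,255,255))>0)&(d>0)&(np.linalg.norm(q,axis=2)<.024)&(P[...,2]>.1)
    pln=(hsv[...,1]<75)&(hsv[...,2]>110)&(d>0)&(np.linalg.norm(q,axis=2)<.034)&(P[...,2]<.04)
    f=lambda m,pc:np.percentile(P[m][:,2],pc).round(4) if m.sum()>5 else None
    print(n,"tip n",tip.sum(),f(tip,[2,10,50,90,98]),"lx",np.percentile(lx[tip],[2,98]).round(4) if tip.sum() else 0,"ly",np.median(ly[tip]).round(4) if tip.sum() else 0,"| cap",yel.sum(),f(yel,[50,90,98]),"| plate",pln.sum(),f(pln,[10,50,90]))
if __name__=="__main__":
    for n in("w2","w4","w8","w9"):
        z=np.load(f"pics/{n}.npz");ana(n,z["im"],z["d"],z["K"],z["M"])
    for c in("top","side"): ana(c,*look(c))
    z=np.load("pics/w9.npz");im=z["im"]
    hsv=cv2.cvtColor(im,cv2.COLOR_BGR2HSV)
E
python3 ptr.py
```

```text
w2 tip n 185 [0.114  0.1147 0.1157 0.1169 0.1175] lx [0.0279 0.0496] ly -0.0022 | cap 647 [0.4262 0.4295 0.4304] | plate 1803 [0.0207 0.0219 0.0232]
w4 tip n 0 None lx 0 ly 0 | cap 0 None | plate 4082 [0.0207 0.0218 0.0228]
w8 tip n 1296 [0.1075 0.1094 0.1137 0.1146 0.1151] lx [0.0258 0.0495] ly -0.0041 | cap 7805 [0.1322 0.1332 0.1337] | plate 1384 [0.0214 0.0224 0.0349]
w9 tip n 288 [0.1077 0.1089 0.114  0.115  0.1154] lx [0.0262 0.0495] ly -0.005 | cap 1420 [0.1321 0.1329 0.1333] | plate 1182 [0.0218 0.0227 0.028 ]
top tip n 31 [0.1111 0.112  0.1139 0.1154 0.1165] lx [0.0266 0.0494] ly -0.001 | cap 183 [0.1318 0.1338 0.1348] | plate 218 [0.0197 0.0223 0.0256]
side tip n 26 [0.1088 0.112  0.1144 0.1174 0.1177] lx [0.0253 0.0496] ly 0.0027 | cap 117 [0.133  0.1357 0.1368] | plate 171 [0.0211 0.0243 0.0313]
```

Run:
```python
from h import *
from ptr import pl,u
np.set_printoptions(precision=4,suppress=True)
# fixed-camera comparison before/after
for c,box in(("side",(176,200,264,287)),("top",(130,158,304,326))):
    a=cv2.imread(f"pics/{c}0.png");b=np.mean([look(c)[0] for _ in range(3)],0).astype(np.uint8)
    y0,y1,x0,x1=box
    for i,m in(("before",a),("after",b)):
        r=m[y0:y1,x0:x1].astype(float);w=np.clip(r[...,2]-1.0*np.maximum(r[...,1],r[...,0])-90,0,None)
        g=np.indices(w.shape);print(c,i,"sum",w.sum(),"xy",(g[1]*w).sum()/w.sum()+x0,(g[0]*w).sum()/w.sum()+y0)
D=[];
for _ in range(8):
    im,d,K,M=look("wrist");D.append(d)
D=np.array(D);d=np.median(D,0);print("noise",np.std(D,0)[150:200,300:330].mean())
P=cloud(d,K,M);q=P[...,:2]-pl;lx=q@u;ly=q@np.array([-u[1],u[0]])
hsv=cv2.cvtColor(im,cv2.COLOR_BGR2HSV)
red=((cv2.inRange(hsv,(0,150,40),(7,255,255))|cv2.inRange(hsv,(173,150,40),(180,255,255)))>0)&(lx>.024)&(lx<.048)&(abs(ly)<.02)&(P[...,2]>.09)
Z=P[red][:,2];print(np.histogram(Z,np.arange(.102,.122,.001)),"V by z",[(round(z,4),int(np.mean(hsv[red][:,2][abs(Z-z)<.001]))) for z in np.arange(.106,.117,.002) if (abs(Z-z)<.001).any()])
cap=(cv2.inRange(hsv,(15,120,60),(32,255,255))>0)&(np.linalg.norm(q,axis=2)<.017)&(P[...,2]>.125)
print("cap",np.percentile(P[cap][:,2],[10,25,50,75,90]),P[cap].mean(0),"lx by z ends",np.percentile(lx[red],[1,99]),np.percentile(ly[red],[2,50,98]))
```

```text
side before sum 4084.0 xy 278.8594515181195 188.60308521057786
side after sum 4415.0 xy 278.66047565118913 188.94541336353342
top before sum 5514.0 xy 313.94341675734495 146.54026115342765
top after sum 5854.0 xy 314.0500512470106 146.5357020840451
noise 0.005248024
(array([  0,   0,   0,   0,   1,   6,  18,  16,  18,  15,  19,  20, 148,
         9,   0,   0,   0,   0,   0,   0]), array([0.102, 0.103, 0.104, 0.105, 0.106, 0.107, 0.108, 0.109, 0.11 ,
       0.111, 0.112, 0.113, 0.114, 0.115, 0.116, 0.117, 0.118, 0.119,
       0.12 , 0.121, 0.122])) V by z [(np.float64(0.106), 188), (np.float64(0.108), 180), (np.float64(0.11), 170), (np.float64(0.112), 180), (np.float64(0.114), 248), (np.float64(0.116), 253)]
cap [0.1323 0.1325 0.1326 0.1327 0.1329] [0.5952 0.0323 0.1326] lx by z ends [0.0263 0.0476] [-0.0077 -0.0054  0.0015]
```

The wrist view puts the pointer's top face at about 0.114 m, perhaps 1–2 mm lower than in the earlier look, so my contact may have moved it. I'll repeat the earlier viewpoint exactly and compare.

```bash
cat > rel.py <<'E'
from h import *
import sys
from scipy.spatial.transform import Rotation as Ro
np.set_printoptions(precision=4,suppress=True)
def rel(p,yaw=0):
    s=bot.read_state();Rt=Ro.from_euler("z",yaw,degrees=True).as_matrix()@np.diag([1,-1,-1.])
    print("p",np.array(s["position"]),"shift",np.array(p)-s["position"],"turn share",Ro.from_matrix(Rt@np.array(s["tcp_rot"]).T).as_rotvec()/2,"j",np.array(s["joint_positions"]),"t",s["time_s"])
a=list(map(float,sys.argv[1:]));rel(a[:3],a[3])
E
python3 rel.py .5439 -.0076 .364 0
```

```text
p [ 0.499  -0.0899  0.1913] shift [0.0449 0.0823 0.1727] turn share [-0.2222  0.4448 -0.4184] j [-51.4593  36.098  114.799   60.39    66.2863 -58.5116] t 15.1833
```

```bash
python3 -m handwheel '[[0,0,0.02,-0.02,0.04,-0.037],[0,0,0.04,-0.04,0.08,-0.075],[0,0.01,0.07,-0.06,0.12,-0.113],[0.005,0.02,0.1,-0.08,0.16,-0.15],[0.01,0.03,0.13,-0.1,0.2,-0.188],[0.02,0.04,0.15,-0.12,0.24,-0.226],[0.03,0.06,0.165,-0.14,0.28,-0.263],[0.04,0.075,0.17,-0.16,0.32,-0.301]]'
python3 rel.py .5439 -.0076 .364 0
```

```text
time_s: 15.85
position: [0.5302, -0.0288, 0.3505]
tcp_rot: [[0.837, 0.425, 0.344], [0.336, -0.896, 0.289], [0.431, -0.127, -0.893]]
force: [-0.4, 0.5, -0.4]
opening: 0.648
grasp_force: 0.0
p [ 0.5302 -0.0288  0.3505] shift [0.0137 0.0212 0.0135] turn share [-0.1109  0.2068 -0.203 ] j [-28.5762  10.9224 100.712   28.5215  61.2118  25.342 ] t 15.85
```

```bash
python3 -m handwheel '[[0.003,0.004,0.003,-0.02,0.038,-0.037],[0.006,0.008,0.005,-0.04,0.076,-0.075],[0.009,0.012,0.008,-0.06,0.114,-0.112],[0.012,0.016,0.011,-0.08,0.152,-0.15],[0.0137,0.02,0.0135,-0.1,0.19,-0.187],[0.0137,0.0212,0.0135,-0.1109,0.2068,-0.203],[0.0137,0.0212,0.0135,-0.1109,0.2068,-0.203],[0.0137,0.0212,0.0135,-0.1109,0.2068,-0.203]]'
python3 - <<'E'
from ptr import *
z=np.load("pics/w2.npz");A=(z["im"],z["d"],z["K"],z["M"])
V=[look("wrist") for _ in range(5)];im,_,K,M=V[0];B=(im,np.median([v[1] for v in V],0),K,M)
np.savez("pics/w10.npz",im=im,d=B[1],K=K,M=M)
for n,v in(("before",A),("after",B)):
    ana(n,*v); im,d,K,M=v
    P=cloud(d,K,M);q=P[...,:2]-pl;lx=q@u;ly=q@np.array([-u[1],u[0]]);hsv=cv2.cvtColor(im,cv2.COLOR_BGR2HSV)
    red=((cv2.inRange(hsv,(0,150,40),(7,255,255))|cv2.inRange(hsv,(173,150,40),(180,255,255)))>0)&(lx>.024)&(lx<.048)&(abs(ly)<.012)&(P[...,2]>.09)
    Z=P[red][:,2];print(n,M[:3,3],np.histogram(Z,np.arange(.108,.122,.001))[0],np.median(Z),"top cap of post",P[(hsv[...,1]<60)&(abs(lx-.068)<.012)&(abs(ly)<.015)&(P[...,2]>.12)][:,2].__array__().size)
    post=(hsv[...,1]<70)&(abs(lx-.068)<.014)&(abs(ly)<.02)&(P[...,2]>.12);print("  post z",np.median(P[post][:,2]),post.sum(),
      "green z",[np.median(P[(cv2.inRange(hsv,(55,80,20),(84,255,255))>0)&(np.hypot(lx-.02,ly)<.07)&(d>0)][:,2])])
E
```

```text
time_s: 16.52
position: [0.5436, -0.0071, 0.3612]
tcp_rot: [[1.0, 0.005, -0.0], [0.005, -1.0, 0.005], [-0.0, -0.005, -1.0]]
force: [-0.4, -0.6, -0.3]
opening: 0.649
grasp_force: 0.0
before tip n 185 [0.114  0.1147 0.1157 0.1169 0.1175] lx [0.0279 0.0496] ly -0.0022 | cap 647 [0.4262 0.4295 0.4304] | plate 1803 [0.0207 0.0219 0.0232]
before [ 0.6261 -0.0078  0.501 ] [ 0  0  0  0  0  4 25 85 45 14  0  0  0] 0.11572946878949603 top cap of post 235
  post z 0.14164971274175742 249 green z [np.float64(0.01567590662903845)]
after tip n 181 [0.1106 0.1128 0.1135 0.1141 0.1144] lx [0.0278 0.0495] ly -0.0022 | cap 1420 [0.1318 0.4256 0.4273] | plate 668 [0.0209 0.0216 0.0223]
after [ 0.6258 -0.0075  0.4981] [  0   2   0   4  21 118  25   0   0   0   0   0   0] 0.11347830627575509 top cap of post 240
  post z 0.14154923575031664 251 green z [np.float64(0.01547417138529511)]
```

Comparing the two looks: plate and post read the same, but the pointer's top face went from 0.1157 to 0.1135, so my earlier contact pushed it down about 2 mm. It has to go back to its setting, so I'll raise it with one fingertip from below, the fingers straddling the spring.

```bash
cat > rel2.py <<'E'
from h import *
import sys
from scipy.spatial.transform import Rotation as Ro
np.set_printoptions(precision=4,suppress=True)
x,y,z,az,tilt=map(float,sys.argv[1:])
s=bot.read_state();a=np.radians(az)
Rt=Ro.from_rotvec(-np.radians(tilt)*np.array([-np.sin(a),np.cos(a),0])).as_matrix()@Ro.from_euler("z",az,degrees=True).as_matrix()@np.diag([1,-1,-1.])
rv=Ro.from_matrix(Rt@np.array(s["tcp_rot"]).T).as_rotvec()
print("shift",np.array([x,y,z])-s["position"],"share",rv/2,"deg",np.degrees(np.linalg.norm(rv)),"j",np.array(s["joint_positions"]),"t",s["time_s"],"toolz",Rt[:,2])
E
python3 rel2.py .571 -.1015 .1325 83.5 70
```

```text
shift [ 0.0278 -0.0933 -0.2293] share [ 0.4393 -0.4944  0.6273] deg 104.44961648790287 j [-12.789   17.0995  85.0509   0.2605  77.8949  77.0461] t 16.7667 toolz [ 0.1064  0.9337 -0.342 ]
```

```bash
python3 -m handwheel '[[0,-0.015,-0.005,0.0275,-0.031,0.039],[0,-0.03,-0.01,0.055,-0.062,0.078],[0,-0.045,-0.015,0.082,-0.093,0.118],[0,-0.06,-0.02,0.11,-0.124,0.157],[0,-0.07,-0.025,0.137,-0.155,0.196],[0,-0.08,-0.03,0.165,-0.185,0.235],[0,-0.09,-0.04,0.192,-0.216,0.275],[0,-0.1,-0.05,0.22,-0.247,0.314]]' 1
python3 rel2.py .571 -.1015 .1325 83.5 70
```

```text
time_s: 17.43
position: [0.5435, -0.109, 0.3126]
tcp_rot: [[0.696, 0.652, 0.301], [0.446, -0.721, 0.53], [0.563, -0.235, -0.793]]
force: [0.1, -0.7, 0.2]
opening: 0.993
grasp_force: 0.0
shift [ 0.0275  0.0075 -0.1801] share [ 0.2186 -0.2437  0.3127] deg 51.880025217748354 j [-41.4828  22.1465  95.7124  38.1596  74.9702  -3.7414] t 17.4333 toolz [ 0.1064  0.9337 -0.342 ]
```

```bash
python3 -m handwheel '[[0,0,-0.015,0.028,-0.031,0.04],[0.005,0,-0.03,0.056,-0.062,0.08],[0.01,0,-0.05,0.084,-0.093,0.12],[0.015,0,-0.07,0.112,-0.124,0.16],[0.02,0.002,-0.09,0.14,-0.156,0.2],[0.025,0.004,-0.11,0.168,-0.187,0.24],[0.0275,0.006,-0.12,0.196,-0.219,0.28],[0.0275,0.0075,-0.13,0.2186,-0.2437,0.3127]]' 1
python3 rel2.py .571 -.1015 .1325 83.5 70
```

```text
time_s: 18.1
position: [0.5714, -0.1013, 0.1801]
tcp_rot: [[0.041, 0.994, 0.105], [0.341, -0.112, 0.933], [0.939, -0.003, -0.343]]
force: [0.5, 0.1, 0.4]
opening: 1.005
grasp_force: 0.0
shift [-0.0004 -0.0002 -0.0476] share [ 0.0005 -0.0013 -0.0004] deg 0.1675335387007909 j [-43.6096  51.4185  85.6484  49.0315  97.7939 -56.645 ] t 18.1 toolz [ 0.1064  0.9337 -0.342 ]
```

```bash
python3 -m handwheel '[[0,0,-0.02,0,0,0],[0,0,-0.04,0,0,0],[0,0,-0.0475,0,0,0],[0.002,0.017,-0.054,0,0,0],[0.005,0.04,-0.062,0,0,0],[0.007,0.06,-0.07,0,0,0],[0.009,0.08,-0.077,0,0,0],[0.011,0.095,-0.0825,0,0,0]]'
python3 -m handwheel '[[0.001,0.008,-0.003,0,0,0],[0.002,0.016,-0.006,0,0,0],[0.0025,0.022,-0.008,0,0,0],[0.003,0.0265,-0.0095,0,0,0],[0.003,0.0265,-0.0095,0,0,0],[0.003,0.0265,-0.0095,0,0,0],[0.003,0.0265,-0.0095,0,0,0],[0.003,0.0265,-0.0095,0,0,0]]'
cat > pt2.py <<'E'
from ptr import *
V=[look("wrist") for _ in range(4)];im,_,K,M=V[0];d=np.median([v[1] for v in V],0)
P=cloud(d,K,M);q=P[...,:2]-pl;lx=q@u;ly=q@np.array([-u[1],u[0]]);hsv=cv2.cvtColor(im,cv2.COLOR_BGR2HSV)
red=((cv2.inRange(hsv,(0,150,40),(7,255,255))|cv2.inRange(hsv,(173,150,40),(180,255,255)))>0)&(lx>.024)&(lx<.05)&(abs(ly)<.02)&(P[...,2]>.09)
print("red z",np.histogram(P[red][:,2],np.arange(.103,.122,.001))[0])
top=red&(hsv[...,2]>220);print("bright",np.median(P[top][:,2]),top.sum())
cap=(cv2.inRange(hsv,(15,120,60),(32,255,255))>0)&(np.linalg.norm(q,axis=2)<.017)&(P[...,2]>.125)&(P[...,2]<.15);print("cap",np.percentile(P[cap][:,2],[25,50,75]),P[cap].mean(0))
post=(hsv[...,1]<70)&(abs(lx-.068)<.012)&(abs(ly)<.012)&(P[...,2]>.137)&(P[...,2]<.15);print("post",np.median(P[post][:,2]),post.sum())
s=bot.read_state();print(np.array(s["position"]),np.array(s["force"]),s["time_s"])
cv2.imwrite("pics/pt.png",im)
E
python3 pt2.py
```

```text
time_s: 18.77
position: [0.5823, -0.0041, 0.0996]
tcp_rot: [[0.044, 0.994, 0.105], [0.343, -0.114, 0.932], [0.938, -0.005, -0.346]]
force: [-1.2, 0.4, -0.2]
opening: 0.997
grasp_force: 0.0
time_s: 19.43
position: [0.5857, 0.0206, 0.0899]
tcp_rot: [[0.043, 0.993, 0.106], [0.344, -0.114, 0.932], [0.938, -0.004, -0.347]]
force: [-0.6, -0.3, -0.5]
opening: 1.001
grasp_force: 0.0
red z [  0   0   0  31  81  98  98  94 106  97 326 557   0   0   0   0   0   0
   0]
bright 0.11413235639693667 819
cap [0.132  0.1321 0.1323] [0.5954 0.0313 0.1321]
post 0.14193868586499925 1346
[0.5855 0.021  0.0899] [ 0.963  -0.6328 -0.2151] 19.6333
```

Well in place: top face 0.1141, cap 0.1321, post 0.1419. Target for the top face is 0.1160. Raise gently.

```bash
python3 -m handwheel '[[0,0,0.002,0,0,0],[0,0,0.004,0,0,0],[0,0,0.006,0,0,0],[0,0,0.007,0,0,0],[0,0,0.008,0,0,0],[0,0,0.008,0,0,0],[0,0,0.008,0,0,0],[0,0,0.008,0,0,0]]'
python3 pt2.py
```

```text
time_s: 20.3
position: [0.5854, 0.0213, 0.0972]
tcp_rot: [[0.044, 0.994, 0.105], [0.344, -0.113, 0.932], [0.938, -0.005, -0.347]]
force: [1.0, 1.4, -4.9]
opening: 1.0
grasp_force: 1.9
red z [  3   6  19  52 105  95  88  88  93  96 369 493   0   0   0   0   0   0
   0]
bright 0.11406123138982939 814
cap [0.1319 0.1321 0.1322] [0.5954 0.0315 0.1321]
post 0.14188662794547985 1294
[0.5854 0.0214 0.0973] [ 1.1214  0.9336 -6.4026] 20.5
```

Contact at TCP z ≈ 0.097, 5–6 N. Raise in small steps.

```bash
python3 -m handwheel '[[0,0,0.0005,0,0,0],[0,0,0.001,0,0,0],[0,0,0.0015,0,0,0],[0,0,0.002,0,0,0],[0,0,0.002,0,0,0],[0,0,0.002,0,0,0],[0,0,0.002,0,0,0],[0,0,0.002,0,0,0]]'
python3 pt2.py
```

```text
time_s: 21.17
position: [0.5853, 0.0213, 0.0994]
tcp_rot: [[0.044, 0.994, 0.104], [0.344, -0.113, 0.932], [0.938, -0.005, -0.347]]
force: [1.2, 2.6, -13.1]
opening: 0.999
grasp_force: 5.6
red z [  3   4   8   3  21  50 102  96  87  90  97 107 740  62   0   0   0   0
   0]
bright 0.11564469348679521 809
cap [0.1318 0.132  0.1321] [0.5954 0.0315 0.132 ]
post 0.14177229336711594 1258
[0.5853 0.0213 0.0997] [  2.0033   2.8794 -13.6189] 21.3667
```

```bash
python3 -m handwheel '[[0,0,0.0004,0,0,0],[0,0,0.0004,0,0,0],[0,0,0.0004,0,0,0],[0,0,0.0004,0,0,0],[0,0,-0.002,0,0,0],[0,0,-0.006,0,0,0],[0,0,-0.01,0,0,0],[0,0,-0.01,0,0,0]]'
python3 pt2.py
```

```text
time_s: 22.03
position: [0.5857, 0.0213, 0.0911]
tcp_rot: [[0.042, 0.994, 0.106], [0.34, -0.114, 0.933], [0.939, -0.003, -0.343]]
force: [-0.4, -0.3, 0.1]
opening: 1.002
grasp_force: 0.0
red z [  4   1   0   0   0   0  48  97 101  96  98 115 110 734  89   0   0   0
   0]
bright 0.11669199878994879 838
cap [0.1321 0.1323 0.1324] [0.5954 0.0314 0.1323]
post 0.1420466440280015 1357
[0.5856 0.0213 0.0906] [-1.199   0.4906 -0.081 ] 22.2333
```

Pointer is back to within about 0.4 mm of its old height. Retract, then turn the tool down over the cap with fingers shut.

```bash
python3 -m handwheel '[[-0.001,-0.01,0.0037,0,0,0],[-0.003,-0.025,0.009,0,0,0],[-0.005,-0.045,0.0165,0,0,0],[-0.008,-0.07,0.0255,0,0,0],[-0.011,-0.1,0.0365,0,0,0],[-0.014,-0.12,0.05,0,0,0],[-0.014,-0.12,0.08,0,0,0],[-0.014,-0.12,0.11,0,0,0]]'
python3 rel.py .5953 .032 .26 -6.5
```

```text
time_s: 22.9
position: [0.5711, -0.1021, 0.2007]
tcp_rot: [[0.045, 0.993, 0.108], [0.343, -0.117, 0.932], [0.938, -0.005, -0.346]]
force: [-0.2, 0.4, 0.2]
opening: 1.003
grasp_force: 0.0
p [ 0.5711 -0.1021  0.2007] shift [0.0242 0.1341 0.0593] turn share [-0.4166  0.5218 -0.6747] j [-43.7204  49.4965  85.719   49.2232  98.8095 -55.031 ] t 22.9
```

```bash
python3 -m handwheel '[[0,0,0.02,-0.026,0.033,-0.042],[0,0,0.04,-0.052,0.065,-0.084],[0,0,0.06,-0.078,0.098,-0.126],[0,0,0.08,-0.104,0.13,-0.168],[0,0.01,0.1,-0.13,0.163,-0.21],[0,0.02,0.11,-0.156,0.196,-0.253],[0,0.04,0.12,-0.182,0.228,-0.295],[0,0.06,0.12,-0.208,0.261,-0.337]]' -1
python3 rel.py .5953 .032 .26 -6.5
```

```text
time_s: 23.57
position: [0.5718, -0.0406, 0.3233]
tcp_rot: [[0.736, 0.596, 0.32], [0.392, -0.761, 0.517], [0.552, -0.255, -0.794]]
force: [-0.6, 0.5, 0.2]
opening: 0.478
grasp_force: 0.0
p [ 0.5718 -0.0406  0.3233] shift [ 0.0235  0.0726 -0.0633] turn share [-0.2064  0.2618 -0.3358] j [-33.4718  20.5657  96.3023  40.3209  69.9524   6.4367] t 23.5667
```

```bash
python3 -m handwheel '[[0.003,0.01,0,-0.026,0.033,-0.042],[0.006,0.02,0,-0.052,0.065,-0.084],[0.01,0.03,0,-0.078,0.098,-0.126],[0.013,0.04,-0.01,-0.104,0.13,-0.168],[0.016,0.05,-0.02,-0.13,0.163,-0.21],[0.019,0.06,-0.04,-0.156,0.196,-0.253],[0.022,0.07,-0.05,-0.182,0.23,-0.295],[0.0235,0.0726,-0.0633,-0.2064,0.2618,-0.3358]]' -1
python3 pt2.py; python3 rel.py .5953 .032 .172 -6.5
```

```text
time_s: 24.23
position: [0.5948, 0.0341, 0.2577]
tcp_rot: [[0.994, -0.111, 0.001], [-0.111, -0.994, 0.008], [0.0, -0.008, -1.0]]
force: [-0.1, 0.4, 0.5]
opening: 0.008
grasp_force: 0.0
red z [  0   0   0   0   0   0   0   0   0   0   0   0   0  15 101 155  10   0
   0]
bright 0.11753441542176712 45
cap [0.1334 0.1337 0.134 ] [0.5959 0.0324 0.1337]
post 0.14393572471678756 351
[0.5948 0.0333 0.2567] [0.2721 0.1191 0.5142] 24.4333
p [0.5948 0.0333 0.2567] shift [ 0.0005 -0.0013 -0.0847] turn share [-0.006   0.0012 -0.0045] j [-7.8631 27.3019 85.9719  0.7571 66.6883 87.8184] t 24.4333
```

```bash
python3 -m handwheel '[[0.0005,-0.0013,-0.02,-0.004,0,0],[0.0005,-0.0013,-0.04,-0.004,0,0],[0.0005,-0.0013,-0.06,-0.004,0,0],[0.0005,-0.0013,-0.075,-0.004,0,0],[0.0005,-0.0013,-0.085,-0.004,0,0],[0.0005,-0.0013,-0.092,-0.004,0,0],[0.0005,-0.0013,-0.095,-0.004,0,0],[0.0005,-0.0013,-0.095,-0.004,0,0]]' -1
python3 - <<'E'
from h import *
s=bot.read_state();print(s["position"],s["force"],s["tcp_rot"])
E
```

```text
time_s: 25.1
position: [0.5954, 0.0319, 0.1618]
tcp_rot: [[0.994, -0.107, 0.003], [-0.107, -0.994, 0.003], [0.002, -0.004, -1.0]]
force: [0.2, 0.1, 0.6]
opening: 0.008
grasp_force: 0.0
[0.59541907 0.03190589 0.16177584] [0.18677347 0.08546855 0.57043603] [[ 0.9942839  -0.10673229  0.00278278]
 [-0.10674122 -0.99428142  0.00328312]
 [ 0.00241645 -0.00356139 -0.99999074]]
```

```bash
python3 -m handwheel '[[0,0,-0.003,0,0,0],[0,0,-0.006,0,0,0],[0,0,-0.009,0,0,0],[0,0,-0.012,0,0,0],[0,0,-0.014,0,0,0],[0,0,-0.016,0,0,0],[0,0,-0.016,0,0,0],[0,0,-0.016,0,0,0]]' -1
python3 - <<'E'
from h import *
s=bot.read_state();print(s["position"],s["force"])
E
```

```text
time_s: 25.77
position: [0.5965, 0.0325, 0.1472]
tcp_rot: [[0.994, -0.105, 0.006], [-0.105, -0.994, 0.002], [0.005, -0.003, -1.0]]
force: [-0.5, -1.0, 7.7]
opening: 0.004
grasp_force: 4.4
[0.59652375 0.03250408 0.14724123] [-0.45571657 -1.01125282  7.7027817 ]
```

```bash
python3 -m handwheel '[[0,0,-0.003,0,0,0],[0,0,-0.006,0,0,0],[-0.001,0,-0.009,0,0,0],[-0.001,0,-0.0105,0,0,0],[-0.001,0,-0.0105,0,0,0],[-0.001,0,-0.0105,0,0,0],[-0.001,0,-0.0105,0,0,0],[-0.001,0,-0.0105,0,0,0]]' -1
python3 - <<'E'
from ptr import *
s=bot.read_state();print(s["position"],s["force"],s["time_s"])
V=[look("wrist") for _ in range(3)];im,_,K,M=V[0];d=np.median([v[1] for v in V],0)
cv2.imwrite("pics/press.png",im)
P=cloud(d,K,M);q=P[...,:2]-pl;lx=q@u;ly=q@np.array([-u[1],u[0]]);hsv=cv2.cvtColor(im,cv2.COLOR_BGR2HSV)
red=((cv2.inRange(hsv,(0,150,40),(7,255,255))|cv2.inRange(hsv,(173,150,40),(180,255,255)))>0)&(lx>.024)&(lx<.05)&(abs(ly)<.02)&(P[...,2]>.09)
print("red",red.sum(),np.histogram(P[red][:,2],np.arange(.103,.125,.001))[0],np.median(P[red][:,2]))
cap=(cv2.inRange(hsv,(15,120,60),(32,255,255))>0)&(np.linalg.norm(q,axis=2)<.024)&(P[...,2]>.09)&(P[...,2]<.15);print("cap",cap.sum(),np.histogram(P[cap][:,2],np.arange(.095,.135,.002))[0],np.percentile(P[cap][:,2],[50,75,90]))
post=(hsv[...,1]<70)&(abs(lx-.068)<.012)&(abs(ly)<.012)&(P[...,2]>.137)&(P[...,2]<.15);print("post",np.median(P[post][:,2]),post.sum())
E
```

```text
time_s: 26.43
position: [0.5966, 0.0325, 0.1394]
tcp_rot: [[0.994, -0.105, 0.009], [-0.105, -0.994, 0.002], [0.009, -0.003, -1.0]]
force: [-4.2, -0.9, 20.9]
opening: 0.005
grasp_force: 10.3
[0.5966 0.0325 0.1394] [-4.1742 -0.8892 20.872 ] 26.4333
red 884 [  0   0   0   0   0   0   0   0   0   0   0  17 370 485  12   0   0   0
   0   0   0   0] 0.11606112168687431
cap 1634 [  0   9  50  66  69  68  77  70 190 905  16   5   2   6   7   5   6   6
   5   8] [0.1133 0.1138 0.1143]
post 0.1416866799331916 1367
```

Run:
```python
from h import *
s=bot.read_state();print(s["position"],s["force"],s["moment"],s["time_s"])
im=cv2.imread("pics/press.png");S,_,_,_=look("side")
cv2.imwrite("pics/c12.png",np.vstack([im[:330],cv2.resize(S[180:240,250:390],(640,270))]))
```

```text
[0.5966267  0.03246978 0.13943464] [-2.46931799 -0.1051463  20.12967593] [-0.04086045  0.71129952  0.00532602] 26.5833
```

View pics/c12.png

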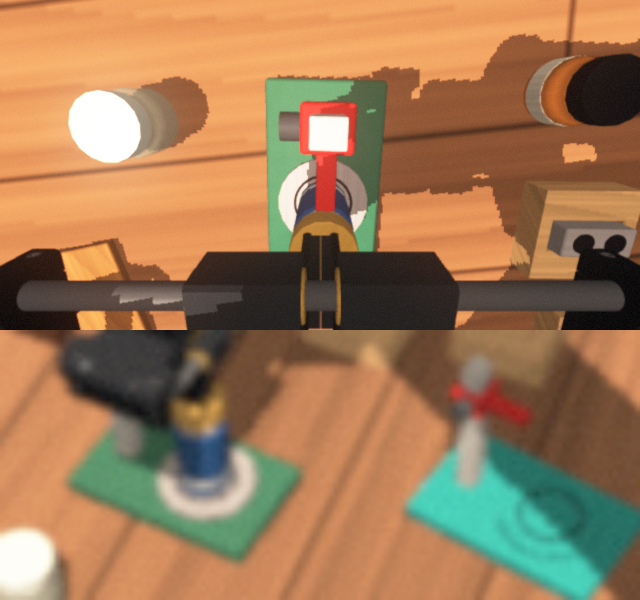

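The pointer tip at (325,205) stands free, and the fingers at (320,245) press the cap only. By depth, the cap top is at about 0.1136 and the pointer's middle at about 0.1124. A touch more, then hold about a second.

```bash
python3 -m handwheel '[[0,0,-0.001,0,0,0],[0,0,-0.002,0,0,0],[0,0,-0.002,0,0,0],[0,0,-0.002,0,0,0],[0,0,-0.002,0,0,0],[0,0,-0.002,0,0,0],[0,0,-0.002,0,0,0],[0,0,-0.002,0,0,0]]' -1
python3 - <<'E'
from ptr import *
s=bot.read_state();print(s["position"],s["force"],s["time_s"])
V=[look("wrist") for _ in range(3)];im,_,K,M=V[0];d=np.median([v[1] for v in V],0)
P=cloud(d,K,M);q=P[...,:2]-pl;lx=q@u;ly=q@np.array([-u[1],u[0]]);hsv=cv2.cvtColor(im,cv2.COLOR_BGR2HSV)
red=((cv2.inRange(hsv,(0,150,40),(7,255,255))|cv2.inRange(hsv,(173,150,40),(180,255,255)))>0)&(lx>.024)&(lx<.05)&(abs(ly)<.02)&(P[...,2]>.09)
print("red",red.sum(),np.median(P[red][:,2]))
cap=(cv2.inRange(hsv,(15,120,60),(32,255,255))>0)&(np.linalg.norm(q,axis=2)<.024)&(P[...,2]>.107)&(P[...,2]<.12);print("cap",cap.sum(),np.histogram(P[cap][:,2],np.arange(.107,.119,.001))[0])
c2=cap&(P[...,2]>.111);print(np.median(P[c2][:,2]))
post=(hsv[...,1]<70)&(abs(lx-.068)<.012)&(abs(ly)<.012)&(P[...,2]>.137)&(P[...,2]<.15);print("post",np.median(P[post][:,2]),post.sum())
E
```

```text
time_s: 27.3
position: [0.5972, 0.0325, 0.1394]
tcp_rot: [[0.994, -0.105, 0.011], [-0.105, -0.994, 0.002], [0.011, -0.003, -1.0]]
force: [-5.2, -0.2, 31.4]
opening: 0.009
grasp_force: 15.3
[0.5972 0.0325 0.1394] [-5.2332 -0.2302 31.3621] 27.3
red 874 0.11608500254104832
cap 1255 [ 36  33  42  32  51 168 753 116   9   4   3]
0.11343990520234816
post 0.14171690929999253 1357
```

Run:
```python
from ptr import *
im,d,K,M=look("wrist");P=cloud(d,K,M);q=P[...,:2]-pl;lx=q@u;ly=q@np.array([-u[1],u[0]]);hsv=cv2.cvtColor(im,cv2.COLOR_BGR2HSV)
z=P[...,2]
cap=(cv2.inRange(hsv,(15,120,60),(32,255,255))>0)&(np.hypot(lx,ly)<.03)&(z>.09)&(z<.12)
print("cap lx max",np.percentile(lx[cap],[50,95,99]),"ly",np.percentile(ly[cap],[1,50,99]))
for a in np.arange(.0,.03,.004):
    m=cap&(abs(lx-a-.002)<.002);print(round(a,3),m.sum(),np.percentile(z[m],[10,50,90]) if m.sum() else 0)
blk=(hsv[...,2]<70)&(d>0)&(z>.1)&(d<.6)
print("black n",blk.sum())
for a in np.arange(0,.09,.01):
    m=blk&(abs(lx-a-.005)<.005);print(round(a,3),m.sum(),(z[m].min().round(4),np.percentile(z[m],5).round(4),np.median(ly[m]).round(3)) if m.sum() else 0)
cu=np.array([[325,225],[325,240],[300,245],[320,250],[310,240]]);print([(P[r,c],hsv[r,c]) for c,r in cu])
tip=((cv2.inRange(hsv,(0,150,40),(7,255,255))|cv2.inRange(hsv,(173,150,40),(180,255,255)))>0)&(lx<.05)&(abs(ly)<.02)&(z>.09);print("tip lx min",np.percentile(lx[tip],[1,5]),np.median(ly[tip]))
```

```text
cap lx max [0.0147 0.0201 0.0204] ly [-0.0187 -0.002   0.0157]
0.0 34 [0.1127 0.1133 0.114 ]
0.004 206 [0.1127 0.1135 0.1143]
0.008 199 [0.112  0.1134 0.1142]
0.012 446 [0.1072 0.1133 0.1146]
0.016 497 [0.1023 0.1122 0.114 ]
0.02 119 [0.102  0.1074 0.1122]
0.024 0 0
0.028 0 0
black n 60498
0.0 1331 (np.float64(0.1392), np.float64(0.1642), np.float64(0.005))
0.01 4500 (np.float64(0.1137), np.float64(0.1243), np.float64(0.001))
0.02 33192 (np.float64(0.1837), np.float64(0.2021), np.float64(0.002))
0.03 19256 (np.float64(0.1836), np.float64(0.1899), np.float64(-0.007))
0.04 1829 (np.float64(0.1859), np.float64(0.1909), np.float64(-0.02))
0.05 0 0
0.06 0 0
0.07 0 0
0.08 0 0
[(array([0.6134, 0.0285, 0.1143]), array([ 17, 175, 191], dtype=uint8)), (array([0.6082, 0.0291, 0.1217]), array([ 9, 90, 48], dtype=uint8)), (array([0.6024, 0.0432, 0.112 ]), array([ 17, 171, 188], dtype=uint8)), (array([0.608 , 0.0316, 0.1322]), array([ 16, 151,  98], dtype=uint8)), (array([0.6104, 0.0364, 0.1248]), array([15, 96, 48], dtype=uint8))]
tip lx min [0.0266 0.0277] -0.0025265580916413945
```

```bash
cat > st.py <<'E'
from h import *
np.set_printoptions(precision=3,suppress=True)
s=bot.read_state();print(*[(k,np.array(s[k])) for k in("time_s","position","force","moment","tau","joint_positions")])
E
python3 st.py; python3 -m handwheel '[[0,0,0.002,0,0,0],[0,0,0.004,0,0,0],[0,0,0.006,0,0,0],[0,0,0.006,0,0,0],[0,0,0.006,0,0,0],[0,0,0.006,0,0,0],[0,0,0.006,0,0,0],[0,0,0.006,0,0,0]]' -1 | head -2
python3 st.py; python3 -m handwheel '[[-0.001,0,0,0,0,0],[-0.002,0,0,0,0,0],[-0.002,0,-0.001,0,0,0],[-0.002,0,-0.002,0,0,0],[-0.002,0,-0.002,0,0,0],[-0.002,0,-0.002,0,0,0],[-0.002,0,-0.002,0,0,0],[-0.002,0,-0.002,0,0,0]]' -1|head -2
python3 st.py
```

```text
('time_s', array(27.5)) ('position', array([0.597, 0.032, 0.139])) ('force', array([-5.608,  0.36 , 29.986])) ('moment', array([0.079, 1.13 , 0.008])) ('tau', array([ -0.267, -27.163,  -9.58 ,   0.17 ,  -1.823,  -0.002])) ('joint_positions', array([-7.671, 35.95 , 91.886,  0.232, 51.565, 88.222]))
time_s: 28.17
position: [0.5964, 0.0324, 0.1417]
('time_s', array(28.167)) ('position', array([0.596, 0.032, 0.142])) ('force', array([-0.955, -0.18 , 10.473])) ('moment', array([-0.061,  0.224, -0.017])) ('tau', array([  0.205, -37.564, -11.36 ,   0.162,  -0.399,  -0.002])) ('joint_positions', array([-7.684, 35.759, 91.801,  0.23 , 52.011, 88.228]))
time_s: 28.83
position: [0.596, 0.0324, 0.1403]
('time_s', array(28.833)) ('position', array([0.596, 0.032, 0.14 ])) ('force', array([ 0.675, -0.368, 11.072])) ('moment', array([ 0.041, -0.14 , -0.008])) ('tau', array([  0.002, -36.801,  -9.957,  -0.005,   0.158,  -0.001])) ('joint_positions', array([-7.704, 35.788, 92.07 ,  0.261, 51.488, 88.198]))
```

```bash
python3 -m handwheel '[[0,0,-0.001,0,0,0],[0,0,-0.002,0,0,0],[0,0,-0.0026,0,0,0],[0,0,-0.0026,0,0,0],[0,0,-0.0026,0,0,0],[0,0,-0.0026,0,0,0],[0,0,-0.0026,0,0,0],[0,0,-0.0026,0,0,0]]' -1|head -2
python3 st.py
cat > pv.py <<'E'
from ptr import *
V=[look("wrist") for _ in range(3)];im,_,K,M=V[0];d=np.median([v[1] for v in V],0)
P=cloud(d,K,M);q=P[...,:2]-pl;lx=q@u;ly=q@np.array([-u[1],u[0]]);hsv=cv2.cvtColor(im,cv2.COLOR_BGR2HSV);z=P[...,2]
red=((cv2.inRange(hsv,(0,150,40),(7,255,255))|cv2.inRange(hsv,(173,150,40),(180,255,255)))>0)&(lx>.024)&(lx<.05)&(abs(ly)<.02)&(z>.09)
cap=(cv2.inRange(hsv,(15,120,60),(32,255,255))>0)&(np.hypot(lx,ly)<.03)&(z>.09)&(z<.14)&(lx>.002)&(lx<.012)
post=(hsv[...,1]<70)&(abs(lx-.068)<.012)&(abs(ly)<.012)&(z>.137)&(z<.15)
print("pointer top",np.median(z[red]),"cap",np.median(z[cap]),"post",np.median(z[post]))
E
python3 pv.py
```

```text
time_s: 29.5
position: [0.5962, 0.0324, 0.1394]
('time_s', array(29.5)) ('position', array([0.596, 0.032, 0.139])) ('force', array([-1.082,  0.113, 21.573])) ('moment', array([0.032, 0.376, 0.023])) ('tau', array([ -0.17 , -31.822,  -9.27 ,   0.032,  -0.604,  -0.002])) ('joint_positions', array([-7.696, 35.856, 92.114,  0.259, 51.319, 88.196]))
pointer top 0.1160688019935725 cap 0.1136377159416338 post 0.14167212380678795
```

```bash
python3 -m handwheel '[[0,0,0.01,0,0,0],[0,0,0.025,0,0,0.06],[0,0,0.04,0,0,0.12],[0,0,0.045,0,0,0.18],[0,0,0.045,0,0,0.24],[0,0,0.045,0,0,0.3],[0,0,0.045,0,0,0.36],[0,0,0.045,0,0,0.42]]' -1|head -2
python3 -m handwheel '[[0,0,0,0,0,0.06],[0,0,0,0,0,0.12],[0,0,0,0,0,0.18],[0,0,0,0,0,0.24],[0,0,0,0,0,0.3],[0,0,0,0,0,0.36],[0,0,0,0,0,0.365],[0,0,0,0,0,0.365]]' -1|head -2
python3 pt2.py; python3 rel.py .5954 .0318 .162 83.5
```

```text
time_s: 30.32
position: [0.5925, 0.0329, 0.1795]
time_s: 30.98
position: [0.5924, 0.0328, 0.1794]
red z [  0   0   0   0   0   0   1  19  23  23  17  30 255 273   0   0   0   0
   0]
bright 0.11602608833111297 515
cap [0.1314 0.1316 0.1318] [0.5969 0.0384 0.1316]
post 0.14156513194804032 640
[0.5924 0.0327 0.1794] [-0.2387  0.97   -0.1563] 31.1833
p [0.5924 0.0327 0.1794] shift [ 0.003  -0.0009 -0.0174] turn share [-0.0012 -0.0015 -0.0025] j [-7.6808 32.6872 90.3532  0.1401 57.1526 -1.5474] t 31.1833
```

```bash
python3 -m handwheel '[[0.003,-0.001,-0.006,0,0,0],[0.003,-0.001,-0.014,0,0,0],[0.003,-0.001,-0.022,0,0,0],[0.003,-0.001,-0.028,0,0,0],[0.003,-0.001,-0.034,0,0,0],[0.003,-0.001,-0.038,0,0,0],[0.003,-0.001,-0.041,0,0,0],[0.003,-0.001,-0.041,0,0,0]]' -1|head -2
python3 st.py
python3 -m handwheel '[[0,0,-0.001,0,0,0],[0,0,-0.002,0,0,0],[0,0,-0.003,0,0,0],[0,0,-0.003,0,0,0],[0,0,-0.003,0,0,0],[0,0,-0.003,0,0,0],[0,0,-0.003,0,0,0],[0,0,-0.003,0,0,0]]' -1|head -2
python3 st.py; python3 pv.py
```

```text
time_s: 31.85
position: [0.5963, 0.0315, 0.1398]
('time_s', array(31.85)) ('position', array([0.596, 0.031, 0.14 ])) ('force', array([-2.439, -0.235, 12.359])) ('moment', array([-0.061,  0.282, -0.01 ])) ('tau', array([ -0.128, -36.852, -11.561,   0.113,  -0.604,  -0.003])) ('joint_positions', array([-7.744, 36.058, 91.511,  0.138, 52.503, -1.689]))
time_s: 32.52
position: [0.5971, 0.0314, 0.1395]
('time_s', array(32.517)) ('position', array([0.597, 0.031, 0.139])) ('force', array([-4.41 ,  0.203, 23.515])) ('moment', array([ 0.032,  0.735, -0.024])) ('tau', array([ -0.256, -30.625, -10.177,   0.153,  -1.274,  -0.005])) ('joint_positions', array([-7.738, 36.084, 91.531,  0.129, 52.286, -1.69 ]))
pointer top 0.1151222247878847 cap 0.11354966904765401 post 0.14151212959481357
```

Run:
```python
from ptr import *
V=[look("side") for _ in range(4)];im=np.mean([v[0] for v in V],0).astype(np.uint8);K,M=V[0][2:]
o=M[:3,3];Rc=M[:3,:3].T
# sample column down the visible face of the unit: point on surface toward camera
c=np.array([.5954,.0318]);t=o[:2]-c;t/=np.linalg.norm(t)
for z in np.arange(.140,.018,-.003):
    X=np.array([*(c+t*.019),z]);p=K@(Rc@(X-o));p=p[:2]/p[2]
    b=cv2.getRectSubPix(im,(1,1),(float(p[0]),float(p[1])))[0,0];print(round(z,3),np.round(p,1),b)
```

```text
0.14 [292.8 193.3] [19 25 27]
0.137 [292.9 193.9] [23 35 45]
0.134 [292.9 194.6] [35 63 85]
0.131 [293.  195.2] [ 51  96 131]
0.128 [293.1 195.9] [ 71 135 183]
0.125 [293.2 196.5] [ 86 165 218]
0.122 [293.2 197.1] [ 97 187 240]
0.119 [293.3 197.7] [ 99 191 241]
0.116 [293.4 198.4] [ 95 184 236]
0.113 [293.4 199. ] [ 88 171 225]
0.11 [293.5 199.6] [ 84 160 214]
0.107 [293.6 200.2] [ 86 153 204]
0.104 [293.6 200.9] [ 97 152 196]
0.101 [293.7 201.5] [116 152 186]
0.098 [293.8 202.1] [136 152 175]
0.095 [293.8 202.7] [150 150 159]
0.092 [293.9 203.3] [155 140 136]
0.089 [294.  203.9] [152 123 107]
0.086 [294.  204.5] [142 105  79]
0.083 [294.1 205.1] [132  91  57]
0.08 [294.2 205.7] [127  86  53]
0.077 [294.2 206.3] [124  84  50]
0.074 [294.3 206.9] [125  85  50]
0.071 [294.4 207.5] [124  84  50]
0.068 [294.4 208.1] [124  84  50]
0.065 [294.5 208.7] [124  84  49]
0.062 [294.6 209.3] [124  84  49]
0.059 [294.6 209.8] [124  84  49]
0.056 [294.7 210.4] [124  83  49]
0.053 [294.8 211. ] [123  84  49]
0.05 [294.8 211.6] [125  89  62]
0.047 [294.9 212.2] [129  99  81]
0.044 [294.9 212.7] [139 122 114]
0.041 [295.  213.3] [147 141 139]
0.038 [295.1 213.9] [153 155 157]
0.035 [295.1 214.4] [148 148 149]
0.032 [295.2 215. ] [141 135 133]
0.029 [295.3 215.6] [139 133 131]
0.026 [295.3 216.1] [139 135 135]
0.023 [295.4 216.7] [145 149 157]
0.02 [295.4 217.2] [154 164 178]
```

```bash
python3 pt2.py
```

```text
red z [  0   0   0   0   0   0  14  30  40  37  36  43 124  77   1   0   0   0
   0]
bright 0.11591566808037454 45
cap [0.1297 0.1357 0.1377] [0.5992 0.0389 0.1338]
post 0.14151530666477302 464
[0.5971 0.0314 0.1395] [-4.1872 -0.7145 24.7121] 33.0667
```

```bash
python3 -m handwheel '[[0,0,0.012,0,0,0],[0,0,0.028,0,0,0],[-0.009,0,0.028,0,0,0],[-0.009,0,0.02,0,0,0],[-0.009,0,0.012,0,0,0],[-0.009,0,0.006,0,0,0],[-0.009,0,0.001,0,0,0],[-0.009,0,0.001,0,0,0]]' -1|head -2
python3 st.py
```

```text
time_s: 33.73
position: [0.5866, 0.0316, 0.1394]
('time_s', array(33.733)) ('position', array([0.587, 0.032, 0.139])) ('force', array([-6.971,  0.502, 31.668])) ('moment', array([0.084, 1.17 , 0.005])) ('tau', array([ -0.57 , -26.419, -10.364,   0.17 ,  -2.147,  -0.003])) ('joint_positions', array([-7.854, 35.527, 92.911,  0.132, 51.725, -1.818]))
```

The stop is the same wherever I press: the cap will not go below about 0.114 m, about 1.5 mm above the pointer's middle and within its 8 mm thickness. It has been held there over a second. Let it spring back, then turn for the regrasp.

```bash
python3 -m handwheel '[[0,0,0.01,0,0,0],[0,0,0.03,0,0,0],[0.003,0,0.06,0,0,-0.06],[0.006,0,0.09,0,0,-0.12],[0.009,0,0.1,0,0,-0.18],[0.009,0,0.1,0,0,-0.24],[0.009,0,0.1,0,0,-0.3],[0.009,0,0.1,0,0,-0.36]]' 1|head -2
python3 -m handwheel '[[0,0,0,0,0,-0.06],[0,0,0,0,0,-0.12],[0,0,0,0,0,-0.18],[0,0,0,0,0,-0.24],[0,0,0,0,0,-0.3],[0,0,0,0,0,-0.36],[0,0,0,0,0,-0.42],[0,0,0,0,0,-0.425]]' 1|head -2
python3 pt2.py; python3 rel.py .5955 .032 .095 -6.5
python3 - <<'E'
from h import *
z=np.load("pics/w1.npz") if 0 else None
for c in("top",):
    im,d,K,M=look(c)
    for r in models.tip_of("nest_mouth",c)[:2]: print(r, atz(K,M,r["position"],.03))
E
```

```text
time_s: 34.4
position: [0.5943, 0.0318, 0.2338]
time_s: 35.07
position: [0.5941, 0.0318, 0.2333]
red z [  0   0   0   0   0   0   0   0   0   0   2  69 277  28   0   0   0   0
   0]
bright nan 0
cap [0.1307 0.131  0.1312] [0.5958 0.0328 0.131 ]
post 0.14098126055349047 460
[0.5949 0.0317 0.2351] [-0.3597 -0.0225 -0.0536] 35.2667
p [0.5949 0.0317 0.2351] shift [ 0.0006  0.0003 -0.1401] turn share [-0.0017  0.0001 -0.0046] j [-7.7841 28.7721 87.1952  0.2182 64.0501 88.0878] t 35.2667
{'position': [395.3, 232.7], 'conf': 0.78} [ 0.42908128 -0.19344868  0.03      ]
{'position': [312.2, 169.5], 'conf': 0.4} [0.59706483 0.03284287 0.03      ]
  return _methods._mean(a, axis=axis, dtype=dtype,
  ret = ret.dtype.type(ret / rcount)
```

```bash
python3 -m handwheel '[[0.0006,0.0003,-0.02,0,0,0],[0.0006,0.0003,-0.04,0,0,0],[0.0006,0.0003,-0.06,0,0,0],[0.0006,0.0003,-0.08,0,0,0],[0.0006,0.0003,-0.1,0,0,0],[0.0006,0.0003,-0.12,0,0,0],[0.0006,0.0003,-0.135,0,0,0],[0.0006,0.0003,-0.14,0,0,0]]' 1
python3 st.py
```

```text
time_s: 36.03
position: [0.5945, 0.0321, 0.094]
tcp_rot: [[0.994, -0.105, -0.002], [-0.105, -0.994, 0.004], [-0.002, -0.003, -1.0]]
force: [-0.6, 0.1, -1.3]
opening: 1.004
grasp_force: 0.0
('time_s', array(36.033)) ('position', array([0.594, 0.032, 0.094])) ('force', array([-0.64 ,  0.127, -1.25 ])) ('moment', array([0.042, 0.047, 0.002])) ('tau', array([ -0.13 , -45.741, -12.268,   0.04 ,  -0.228,   0.   ])) ('joint_positions', array([-7.747, 39.903, 93.168,  0.263, 47.065, 88.111]))
```

```bash
python3 -m handwheel '[[0,0,0,0,0,0],[0,0,0,0,0,0],[0,0,0,0,0,0],[0,0,0,0,0,0],[0,0,0,0,0,0],[0,0,0,0,0,0],[0,0,0,0,0,0],[0,0,0,0,0,0]]' -1|head -2
python3 -m handwheel '[[0,0,0,0,0,0],[0,0,0,0,0,0],[0,0,0,0,0,0],[0,0,0,0,0,0],[0,0,0.003,0,0,0],[0,0,0.008,0,0,0],[0,0,0.014,0,0,0],[0,0,0.02,0,0,0]]' -1
python3 -m handwheel '[[0,0,0.02,0,0,0],[0,0,0.05,0,0,0],[0,0,0.08,0,0,0],[0,0,0.11,0,0,0],[0,0,0.14,0,0,0],[0,0,0.16,0,0,0],[0,0,0.17,0,0,0],[0,0,0.17,0,0,0]]' -1
python3 pt2.py 2>/dev/null
```

```text
time_s: 36.7
position: [0.5961, 0.0319, 0.0967]
time_s: 37.37
position: [0.5956, 0.0321, 0.1165]
tcp_rot: [[0.994, -0.106, 0.001], [-0.106, -0.994, 0.003], [0.001, -0.004, -1.0]]
force: [-0.2, -0.1, -3.4]
opening: 0.429
grasp_force: 30.0
time_s: 38.03
position: [0.5972, 0.0319, 0.2895]
tcp_rot: [[0.994, -0.106, 0.008], [-0.106, -0.994, 0.002], [0.008, -0.003, -1.0]]
force: [0.0, 0.2, -3.0]
opening: 0.424
grasp_force: 30.0
red z [  0   0   0   0   0   0   0   0   0   0   0   0   0   0   1  63 132  12
   0]
bright 0.1192180530261944 208
```

```bash
python3 -m handwheel '[[-0.02,-0.02,0,0,0,0],[-0.045,-0.04,0,0,0,0],[-0.07,-0.06,0,0,0,0],[-0.095,-0.08,0,0,0,0],[-0.12,-0.1,0,0,0,0],[-0.145,-0.12,0,0,0,0],[-0.165,-0.135,0,0,0,0],[-0.18,-0.14,0,0,0,0]]' -1|head -2
python3 -m handwheel '[[0,0,0,0,0,0],[0,0,0,0,0,0],[0,0,0,0,0,0],[0,0,0,0,0,0],[0,0,0,0,0,0],[0,0,0,0,0,0],[0,0,0,0,0,0],[0,0,0,0,0,0]]' -1|head -2
cat > nest.py <<'E'
from h import *
np.set_printoptions(precision=4,suppress=True)
def nest(n,im,d,K,M,g=(.431,-.203)):
    P=cloud(d,K,M);ok=(d>0)&(np.linalg.norm(P[...,:2]-g,axis=2)<.06)
    t=ok&(abs(P[...,2]-.03)<.006);Q=P[t][:,:2]
    # keep the connected component nearest g
    m=(t*255).astype(np.uint8);k,l,_,_=cv2.connectedComponentsWithStats(m)
    b=max(range(1,k),key=lambda i:(l==i).sum());Q=P[l==b][:,:2]
    r=cv2.minAreaRect((Q*1000).astype(np.float32))
    f=ok&(P[...,2]<.02)&(P[...,2]>.005)&(np.linalg.norm(P[...,:2]-np.array(r[0])/1000,axis=2)<.019)
    print(n,len(Q),"rect",r,"z",np.median(P[l==b][:,2]),"floor",f.sum(),P[f].mean(0) if f.sum() else 0)
if __name__=="__main__":
    for c in("top","side","wrist"):
        v=look(c)
        try: nest(c,*v)
        except Exception as e: print(c,e)
        for r in models.tip_of("nest_mouth",c)[:2]: print("  tip",np.round(r["position"],1),round(r["conf"],2),atz(v[2],v[3],r["position"],.03))
    for n in("w2","w3"):
        z=np.load(f"pics/{n}.npz")
        try: nest(n,z["im"],z["d"],z["K"],z["M"])
        except Exception as e: print(n,e)
E
python3 nest.py; python3 st.py
```

```text
time_s: 38.9
position: [0.4135, -0.1092, 0.2849]
time_s: 39.57
position: [0.4163, -0.1078, 0.2864]
top 17 rect ((463.6720275878906, -226.2926483154297), (19.942567825317383, 6.667571067810059), 59.282196044921875) z 0.02981502320744034 floor 0 0
side 284 rect ((433.62786865234375, -195.98731994628906), (81.33592224121094, 77.41468048095703), 85.77156829833984) z 0.031168769405774177 floor 37 [ 0.4347 -0.2011  0.014 ]
  tip [363.5 176.9] 0.84 [ 0.4277 -0.1973  0.03  ]
wrist 3172 rect ((433.07537841796875, -198.15695190429688), (76.53215026855469, 76.34854888916016), 85.90514373779297) z 0.029363384005174048 floor 755 [ 0.4333 -0.1984  0.0115]
  tip [396.6 144.8] 0.78 [ 0.4314 -0.1988  0.03  ]
w2 1712 rect ((433.337158203125, -197.9013671875), (77.16767120361328, 77.44754028320312), 85.82793426513672) z 0.02891208264952591 floor 361 [ 0.432  -0.1996  0.011 ]
w3 1769 rect ((433.80596923828125, -195.2666015625), (75.03357696533203, 75.97817993164062), 85.96841430664062) z 0.02881856039211317 floor 316 [ 0.4331 -0.2019  0.011 ]
('time_s', array(39.867)) ('position', array([ 0.416, -0.108,  0.286])) ('force', array([-0.128,  0.013, -3.765])) ('moment', array([0.004, 0.007, 0.012])) ('tau', array([  0.022, -28.537, -17.417,   0.073,  -0.055,  -0.   ])) ('joint_positions', array([-29.677,  11.845, 105.792,   0.251,  62.325,  66.29 ]))
```

```bash
python3 -m handwheel '[[0.004,-0.02,0,0,0,0],[0.008,-0.05,0,0,0,0],[0.014,-0.08,-0.01,0,0,0],[0.0175,-0.09,-0.04,0,0,0],[0.0175,-0.09,-0.08,0,0,0],[0.0175,-0.09,-0.11,0,0,0],[0.0175,-0.09,-0.14,0,0,0],[0.0175,-0.09,-0.155,0,0,0]]' -1
python3 -m handwheel '[[0,0,0,0,0,0],[0,0,0,0,0,0],[0,0,0,0,0,0],[0,0,0,0,0,0],[0,0,0,0,0,0],[0,0,0,0,0,0],[0,0,0,0,0,0],[0,0,0,0,0,0]]' -1
```

```text
time_s: 40.53
position: [0.4321, -0.1974, 0.1284]
tcp_rot: [[0.994, -0.107, -0.002], [-0.107, -0.994, 0.006], [-0.002, -0.006, -1.0]]
force: [-0.0, 0.6, -4.0]
opening: 0.426
grasp_force: 30.0
time_s: 41.2
position: [0.4337, -0.1982, 0.1319]
tcp_rot: [[0.994, -0.106, 0.003], [-0.106, -0.994, 0.002], [0.003, -0.003, -1.0]]
force: [0.4, 0.4, -3.3]
opening: 0.427
grasp_force: 30.0
```

```bash
python3 -m handwheel '[[0,0,-0.01,0,0,0],[0,0,-0.018,0,0,0],[0,0,-0.026,0,0,0],[0,0,-0.032,0,0,0],[0,0,-0.038,0,0,0],[0,0,-0.042,0,0,0],[0,0,-0.042,0,0,0],[0,0,-0.042,0,0,0]]' -1
python3 -m handwheel '[[0,0,-0.001,0,0,0],[0,0,-0.002,0,0,0],[0,0,-0.003,0,0,0],[0,0,-0.004,0,0,0],[0,0,-0.004,0,0,0],[0,0,-0.004,0,0,0],[0,0,-0.004,0,0,0],[0,0,-0.004,0,0,0]]' -1
```

```text
time_s: 41.87
position: [0.4334, -0.198, 0.0891]
tcp_rot: [[0.994, -0.106, 0.002], [-0.106, -0.994, 0.004], [0.002, -0.004, -1.0]]
force: [0.4, 0.6, -3.3]
opening: 0.425
grasp_force: 30.0
time_s: 42.53
position: [0.4338, -0.1982, 0.0866]
tcp_rot: [[0.994, -0.106, 0.004], [-0.106, -0.994, 0.002], [0.003, -0.003, -1.0]]
force: [-1.1, 0.4, 4.9]
opening: 0.424
grasp_force: 30.0
```

Floor contact at exactly the expected height (8 N). Release and rise.

```bash
python3 -m handwheel '[[0,0,0.001,0,0,0],[0,0,0.001,0,0,0],[0,0,0.001,0,0,0],[0,0,0.001,0,0,0],[0,0,0.001,0,0,0],[0,0,0.001,0,0,0],[0,0,0.001,0,0,0],[0,0,0.001,0,0,0]]' 1|tail -3
python3 -m handwheel '[[0,0,0.01,0,0,0],[0,0,0.03,0,0,0],[0,0,0.06,0,0,0],[0,0,0.09,0,0,0],[0,0,0.12,0,0,0],[0,0,0.15,0,0,0],[0,0,0.18,0,0,0],[0,0,0.2,0,0,0]]' 1|head -2
python3 -m handwheel '[[0.02,0.03,0,0,0,0],[0.04,0.06,0.01,0,0,0],[0.06,0.1,0.03,0,0,0],[0.08,0.13,0.05,0,0,0],[0.1,0.16,0.07,0,0,0],[0.11,0.19,0.075,0,0,0],[0.11,0.19,0.078,0,0,0],[0.11,0.19,0.078,0,0,0]]' 1|head -2
python3 -m handwheel '[[0,0,0,0,0,0],[0,0,0,0,0,0],[0,0,0,0,0,0],[0,0,0,0,0,0],[0,0,0,0,0,0],[0,0,0,0,0,0],[0,0,0,0,0,0],[0,0,0,0,0,0]]' 1|head -2
python3 - <<'E'
from ptr import *
import ptr
v=look("wrist");im,d,K,M=v;P=cloud(d,K,M);hsv=cv2.cvtColor(im,cv2.COLOR_BGR2HSV);z=P[...,2]
y=(cv2.inRange(hsv,(12,110,60),(32,255,255))>0)&(np.linalg.norm(P[...,:2]-(.433,-.198),axis=2)<.04)&(z>.1)
print("cap in nest",y.sum(),P[y].mean(0) if y.sum() else 0,np.percentile(z[y],[10,50,90]) if y.sum() else 0)
q=P[...,:2]-pl;lx=q@u;ly=q@np.array([-u[1],u[0]])
red=((cv2.inRange(hsv,(0,150,40),(7,255,255))|cv2.inRange(hsv,(173,150,40),(180,255,255)))>0)&(lx>.024)&(lx<.048)&(abs(ly)<.012)&(z>.09)
post=(hsv[...,1]<70)&(abs(lx-.068)<.014)&(abs(ly)<.02)&(z>.12);pln=(hsv[...,1]<75)&(hsv[...,2]>110)&(np.hypot(lx,ly)<.034)&(z<.04)
print("pointer",np.median(z[red]),"post",np.median(z[post]),"plate",np.median(z[pln]))
for c in("top","side"):
    im,d,K,M=look(c);P=cloud(d,K,M);hsv=cv2.cvtColor(im,cv2.COLOR_BGR2HSV)
    y=(cv2.inRange(hsv,(15,120,60),(32,255,255))>0)&(np.linalg.norm(P[...,:2]-(.433,-.198),axis=2)<.04)&(P[...,2]>.08);print(c,y.sum(),P[y].mean(0) if y.sum() else 0,np.percentile(P[y][:,2],[50,90]) if y.sum() else 0)
print(bot.read_state()["time_s"])
E
```

```text
force: [-0.1, -0.1, -0.3]
opening: 0.935
grasp_force: 0.0
time_s: 43.87
position: [0.4341, -0.1984, 0.2893]
time_s: 44.53
position: [0.544, -0.0063, 0.3651]
time_s: 45.2
position: [0.5435, -0.0083, 0.3644]
cap in nest 865 [ 0.4378 -0.1953  0.119 ] [0.1113 0.1207 0.122 ]
pointer 0.11599577891230445 post 0.14168152379233312 plate 0.02195751673334284
top 188 [ 0.4319 -0.1946  0.1217] [0.1217 0.1241]
side 102 [ 0.4337 -0.1911  0.1205] [0.1222 0.1253]
45.35
```

The spring is fully seated: cap top at 0.122, which is floor plus 110 mm. The pointer reads 0.1160 against 0.1157 originally, from the same viewpoint. The robot is clear, so I hand in.

```bash
python3 -c "
from rig import bot
print(bot.hand_in())"
```

```text
the job is handed in; nothing more can be done
None
```

Handed in at about 45 s: the spring was stood on the plate and released, pressed, allowed to spring back, and now stands cap up, fully down in its nest, but the press stopped about 1.5 mm above the pointer's middle (an unexplained hard stop, up to 31 N, held over a second), and my finger had earlier knocked the pointer about 2 mm down, which I pushed back to within about 0.3 mm of its first reading before pressing.

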